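Sanitise the printed headbands

ROBOT

A 6-joint arm with a two-finger parallel gripper is mounted at the origin on the work surface. World frame = base frame: x ahead of the robot, y to its left, z up, the work surface at z = 0. Lengths are in m, angles in rad, forces in N, time in s.
With the tool pointing down it reaches from about 0.375 to 0.9 m from the base axis. Payload 3.1 kg.
Tool frame: the origin (TCP) lies between the finger pads; the fingertips stand 19 mm ahead of it and the grasp point (between the pads) is the TCP; z points along the fingers, y is the line along which they close (so a half turn about z gives the same grasp; the last joint's range is limited). The gripper opens to 87 mm and grips with 3 to 60 N. Pads are 19 mm wide; open, the fingers measure 117 mm over their backs; the gripper's body (75 mm by 190 mm) begins 51 mm behind the grasp point.
Start: joints at [-1.486, 0.527, 1.433, -0, 1.181, -0.178], TCP at [0.162, -0.604, 0.242] pointing down, gripper open.
Joint ranges: [-3.08, 3.08], [-0.75, 2.2], [0.22, 2.44], [-1.43, 4.57], [0, 2.65], [-2.85, 2.85]. Speed limits (rad/s): [2.79, 2.79, 3.14, 3.14, 3.14, 3.14].

INTERFACE

Orientations are given as a unit quaternion [x, y, z, w].
In Python, from rig import telemetry, viewer, hand_in gives the robot as it stands. The module is installed in compiled form; this text tells all that it offers.
- The arm moves only by the shell command python3 -m creep 'ROWS' [FORCE]. ROWS is JSON, a list of rows, each an object with "translation": the shift along the tool's x, y, z in mm, a list of three; "roll": the turn about the tool's z in degrees; "gripper": the finger opening in mm, from 0 to 87. In form: [{"translation": [tx, ty, tz], "roll": roll, "gripper": gripper}, ...]. A call has 1 to 5 rows; each row is the pose to reach, as a shift and turn from the pose commanded when the call began, along the tool's axes at that moment; what a row does not reach only later rows make up. A row lasts 1/12 s, in which the tool goes at most 41.7 mm and 7.16 degrees, less where a joint would pass 70% of its speed; a pose out of reach is approached as far as the arm can. A call with a gripper value outside its range is refused whole. The fingers move at their own pace and stop on an object; FORCE is the grip in N (left out, the last holds). Time passes only in rows, so rows that repeat a pose let the fingers close. It gives the time, the measured TCP pose, the force, the opening and the grip force at its end, in the units of the state.
- telemetry.get_obs(): the state, without advancing time (a new reading comes with each control period).
- viewer.camera(name): name is "scene" or "top" or "wrist"; returns the picture (480x640x3 uint8, blue, green, red); there is no depth.
- viewer.camera_info(name): a dict with "intrinsics" (3x3 intrinsics, pixels), "rvec" (rotation vector, rad) and "tvec" (3), from world to camera coordinates, as OpenCV has them; the wrist camera has in their place "hand_eye" (4x4, takes a point from camera to tool coordinates, whose origin is the TCP and whose axes are the flange's). Camera axes: x right, y down, z forward; pixel columns grow to the right and rows downward; lengths in m; the calibration is good to about 2 mm. A picture is of the moment at which its call begins: read the wrist's pose just before it. camera_info takes no time and is no camera call.
- hand_in(): hands the job in; it is judged then, once.
Trained networks look in the newest picture that a camera, given by its name, has taken for a name from the list of things; names that differ only in an ending like _2 or _b are one class to them, and where a whole thing is asked for, a point or a joint stands for the part that bears it (a point fixed in the world has none). Each returns a list of dicts, best first, with "p" (0 to 1); they miss things now and then, are a little off and sometimes report something else, mostly with a low value. They report only what shows in the picture. A call takes as long as a camera call. They do not tell look-alikes from the thing itself.
- viewer.recognise(camera, thing): "bbox" ([left, top, width, height] in pixels, round what is visible of it).
The state is a dict: "time": time; "q": joint angles; "joint_velocities": joint speeds; "joint_torque": joint torques, N m; "position": TCP position; "tool_rot": TCP orientation; "ft_force": force on the tool from outside, world axes, zero at the start; "moment": the same for the moment, N m; "grip_width": finger opening in m; "grip_force": force on a finger pad.
Only numpy, scipy, OpenCV 4.12 (cv2) and the standard library are available. Lean on these libraries where they do the work, as an engineer would, in place of code of your own. Each camera call takes 0.05 s, during which the arm holds its last target. There are 200 camera calls.

TASK

Take the roll of tape out of the sanitising chest and leave it on the blue pack of sheets, and lay every yellow headband flat on the floor of the chest, none lying on another. Then lower the lid without letting it slam and, once it is shut, start the cycle by pressing the keys fully, one at a time, in this order: square, bar, small round, large round. Leave the other things on the table alone.

Things in the scene. Friction and masses are not known exactly. Their poses are not given: they have to be found in the camera images.
- chest: white fixed sanitising chest: open box 200 (x) x 250 (y) x 70 high outside, walls and floor 5 thick (inside 190 x 240, 65 deep). Origin: centre of its underside, z up, +x roughly to world -y. Grey lid hinged along its +x wall; along its -x wall a fixed grey console, x -190 to -100, 250 long, 50 high, with four white keys in a row along y at x = -145, tops 62 above the table.
- lid (a joint): angle of the lid, rad: 0 shut, up to 1.9; starts standing open at 1.65 to 1.8. A plate 200 x 250 x 8, 0.35 kg, on a stiff hinge: it stays at any angle; about 5 N at its free edge swings it down, towards chest -x. A black knob, 40 high, stands on its outer face, 170 from the hinge, mid-width.
- lid_hinge (a point): centre of the lid's hinge line, on the lid's underside (70 mm above the table, on the chest's outer +x face); its axes turn with the lid: the lid plate runs 200 mm along its -x, its outer face is at z = +8, hinge line along y.
- roll: roll of brown parcel tape, a solid cylinder 64 diameter x 50 high, 120 g, standing on end in the chest at the start. Origin: centre of its lower end, z along its axis.
- pack: blue pack of visor sheets lying flat on the table, fixed, 130 (x) x 170 (y) x 12 high; origin: centre of its underside.
- band0: yellow printed face-shield headband lying flat (or absent), a crescent of radius 80, 145 across its tips, 60 g. Origin: centre of the underside of its brow block, 14 (x) x 36 (y) x 22 high, in the middle of the crescent (grip across x); from there arms 6 thick, 18 high curve to tips at x = +48, y = +-72. x points to the hollow side.
- band1: yellow printed face-shield headband lying flat (or absent), a crescent of radius 80, 145 across its tips, 60 g. Origin: centre of the underside of its brow block, 14 (x) x 36 (y) x 22 high, in the middle of the crescent (grip across x); from there arms 6 thick, 18 high curve to tips at x = +48, y = +-72. x points to the hollow side.
- band2: yellow printed face-shield headband lying flat (or absent), a crescent of radius 80, 145 across its tips, 60 g. Origin: centre of the underside of its brow block, 14 (x) x 36 (y) x 22 high, in the middle of the crescent (grip across x); from there arms 6 thick, 18 high curve to tips at x = +48, y = +-72. x points to the hollow side.
- band3: yellow printed face-shield headband lying flat (or absent), a crescent of radius 80, 145 across its tips, 60 g. Origin: centre of the underside of its brow block, 14 (x) x 36 (y) x 22 high, in the middle of the crescent (grip across x); from there arms 6 thick, 18 high curve to tips at x = +48, y = +-72. x points to the hollow side.
- key_square (a joint): travel of the square key, 26 x 26, second from the chest's -y end (y = -30), m: 0 out, 0.006 fully down, springs back; 1.5 N to start, 5 N fully down.
- key_square_top (a point): centre of the top of the square key; moves with it.
- key_bar (a joint): travel of the oblong bar key, 44 x 18, at the chest's -y end (y = -90), m: 0 out, 0.006 fully down, springs back; 1.5 N to start, 5 N fully down.
- key_bar_top (a point): centre of the top of the oblong bar key; moves with it.
- key_small (a joint): travel of the small round key, 22 diameter, third (y = +30), m: 0 out, 0.006 fully down, springs back; 1.5 N to start, 5 N fully down.
- key_small_top (a point): centre of the top of the small round key; moves with it.
- key_large (a joint): travel of the large round key, 42 diameter, at the chest's +y end (y = +90), m: 0 out, 0.006 fully down, springs back; 1.5 N to start, 5 N fully down.
- key_large_top (a point): centre of the top of the large round key; moves with it.
- bottle: bystander: white bottle with a blue cap, 64 dia x 190; loose, leave it alone. Origin: centre of its underside.
- tub: bystander: clear open tub, 120 dia x 75; loose, leave it alone. Origin: centre of its underside.
- scissors: bystander: scissors lying flat, about 160 long; loose, leave it alone. Origin: centre of its underside.
- masking: bystander: flat roll of white masking tape lying down, 90 dia x 24; loose, leave it alone. Origin: centre of its underside.
- mask_cup: bystander: white moulded cup mask, 110 dia x 52; loose, leave it alone. Origin: centre of its underside.
- putty_block: bystander: cork sanding block 70 x 45 x 30; loose, leave it alone. Origin: centre of its underside.
Mind the look-alikes: they are no part of the job. Leave any green or red look-alike of the band3 alone.

How it is judged:
On the way, in this order (a step that is already met when the one before it is completed fails the run):
1. the tape roll is on the pack and every headband lies flat on the chest's floor (x of band0 in the frame of chest between -0.095 and 0.095 m and y of band0 in the frame of chest between -0.12 and 0.12 m and z of each of band0, band1, band2, band3 in the frame of chest below 0.013 m and angle between the z axis of each of band0, band1, band2, band3 and the z axis of chest, either way round below 0.15 rad and x of band1 in the frame of chest between -0.095 and 0.095 m and y of band1 in the frame of chest between -0.12 and 0.12 m and x of band2 in the frame of chest between -0.095 and 0.095 m and y of band2 in the frame of chest between -0.12 and 0.12 m and x of band3 in the frame of chest between -0.095 and 0.095 m and y of band3 in the frame of chest between -0.12 and 0.12 m and x of roll in the frame of pack between -0.065 and 0.065 m and y of roll in the frame of pack between -0.085 and 0.085 m and z of roll in the frame of pack below 0.05 m), for 0.2 s.
2. the lid is shut (value of joint lid below 0.04 rad), for 0.2 s.
3. the square key is pressed fully, alone, with the lid shut (value of joint lid below 0.04 rad and value of joint key_square above 0.004 m and value of joint each of key_bar, key_small, key_large below 0.002 m), for 0.05 s.
4. the bar key is pressed fully, alone, with the lid shut (value of joint lid below 0.04 rad and value of joint key_bar above 0.004 m and value of joint each of key_square, key_small, key_large below 0.002 m), for 0.05 s.
5. the small round key is pressed fully, alone, with the lid shut (value of joint lid below 0.04 rad and value of joint key_small above 0.004 m and value of joint each of key_square, key_bar, key_large below 0.002 m), for 0.05 s.
6. the large round key is pressed fully, alone, with the lid shut (value of joint lid below 0.04 rad and value of joint key_large above 0.004 m and value of joint each of key_square, key_bar, key_small below 0.002 m), for 0.05 s.
At the end, for the whole second after the job is handed in: every headband lies flat on the chest's floor (underside within 8 mm of it, tilt under 0.15 rad, brow block between the walls), the tape roll rests on the pack (its middle over the pack), the lid is shut (under 0.04 rad), all keys are out again, and everything is at rest (all of step 1 and value of joint lid below 0.04 rad and value of joint each of key_square, key_bar, key_small, key_large below 0.002 m and linear speed of each of band0, band1, band2, band3, roll below 0.03 m/s); the robot touches nothing.
It fails at once if the lid slams (faster than 1.5 rad/s in its last 0.2 rad) (value of joint lid below 0.2 rad and velocity of joint lid below -1.5 rad/s).
It fails at once if a key is pressed by the gripper while the lid is open (value of joint lid above 0.15 rad and ((distance between the grasp point and key_square_top below 0.035 m and value of joint key_square above 0.003 m) or (distance between the grasp point and key_bar_top below 0.035 m and value of joint key_bar above 0.003 m) or (distance between the grasp point and key_small_top below 0.035 m and value of joint key_small above 0.003 m) or (distance between the grasp point and key_large_top below 0.035 m and value of joint key_large above 0.003 m))).
It fails at once if two keys are pressed at once (value of joint each of key_square, key_bar above 0.003 m or value of joint each of key_square, key_small above 0.003 m or value of joint each of key_square, key_large above 0.003 m or value of joint each of key_bar, key_small above 0.003 m or value of joint each of key_bar, key_large above 0.003 m or value of joint each of key_small, key_large above 0.003 m).
It fails at once if a bystander is moved more than 30 mm (distance of any of bottle, tub, scissors, masking, mask_cup, putty_block from where it was at the start of the episode above 0.03 m).
Of band0, band1, band2, band3 only 3 to 4 are there at a start; the rules pass over those that are not, and their reading is None.
At some moment in a run one of band0, band1, band2, band3, roll may be knocked a few centimetres aside while the robot is not near it.
Once in a run the grip may slacken for a moment while it holds something.
It also fails if it takes over 210 s, if anything falls off the work surface, if the arm or the gripper's body presses on something with over 40 N, if the wrist force passes 120 N, or if a joint passes its speed limit or range.

## Working session

There is one attempt and no reset: what is moved stays moved. The work goes in short steps, Python scripts to look and compute and a shell command to move; the robot and the scene stay as the last step left them, time stands still between calls to the robot, and variables do not carry over. Pictures are saved under pics/ and viewed, at most 14 in all, crops included, and the job is handed in when it is done.

```bash
mkdir -p pics
cat > h.py <<'E'
import numpy as np, cv2
from scipy.spatial.transform import Rotation as R
from rig import telemetry, viewer
def cam(name):
    o=telemetry.get_obs(); im=viewer.camera(name); i=viewer.camera_info(name)
    K=np.array(i["intrinsics"])
    if name=="wrist":
        T=np.eye(4); T[:3,:3]=R.from_quat(o["tool_rot"]).as_matrix(); T[:3,3]=o["position"]
        C=T@np.array(i["hand_eye"]); Rc=C[:3,:3]; c=C[:3,3]
    else:
        Rm=cv2.Rodrigues(np.array(i["rvec"],float))[0]; Rc=Rm.T; c=-Rm.T@np.array(i["tvec"]).ravel()
    return im,(K,Rc,c)
def ray(m,uv,z):
    K,Rc,c=m; uv=np.atleast_2d(uv).astype(float)
    d=(Rc@np.linalg.inv(K)@np.c_[uv,np.ones(len(uv))].T).T
    return c+d*((z-c[2])/d[:,2])[:,None]
def proj(m,P):
    K,Rc,c=m; q=(K@Rc.T@(np.atleast_2d(P)-c).T).T
    return q[:,:2]/q[:,2:]
def st():
    o=telemetry.get_obs(); M=R.from_quat(o["tool_rot"]).as_matrix()
    print("t%.2f"%o["time"],"pos",np.round(np.array(o["position"])*1000,1),"q",np.round(o["q"],2),"x",np.round(M[:,0],3),"y",np.round(M[:,1],3),"z",np.round(M[:,2],3),"F",np.round(o["ft_force"],1),"w %.1f g %.1f"%(o["grip_width"]*1000,o["grip_force"]))
    return o,M
E
python3 - <<'E'
from h import *
st()
for n in("top","scene"):
    im,m=cam(n); cv2.imwrite(f"pics/{n}0.png",im)
    print(n,np.round(m[2],3), np.round(m[0],0).tolist())
    for t in("chest","lid","roll","pack","band0","bottle","tub","scissors","masking","mask_cup","putty_block","key_square","key_bar","key_small","key_large"):
        print(t,[(np.round(d["bbox"]).tolist(),round(d["p"],2)) for d in viewer.recognise(n,t)][:6])
E
```

```text
t0.00 pos [ 162.3 -602.8  240.6] q [-1.49  0.53  1.43 -0.    1.18 -0.18] x [0.966 0.26  0.   ] y [ 0.26  -0.966 -0.002] z [-0.     0.002 -1.   ] F [-0.2 -0.1 -0.4] w 86.9 g 0.0
top [0.369 0.092 1.467] [[508.0, 0.0, 314.0], [0.0, 508.0, 244.0], [0.0, 0.0, 1.0]]
chest [([339.0, 182.0, 153.0, 107.0], 0.92)]
lid [([447.0, 181.0, 45.0, 106.0], 0.63), ([280.0, 243.0, 17.0, 59.0], 0.43), ([249.0, 176.0, 60.0, 48.0], 0.3)]
roll [([397.0, 230.0, 24.0, 24.0], 0.98)]
pack [([249.0, 176.0, 62.0, 47.0], 0.64), ([475.0, 173.0, 42.0, 28.0], 0.2)]
band0 [([188.0, 240.0, 22.0, 45.0], 0.65), ([149.0, 312.0, 29.0, 40.0], 0.63), ([248.0, 242.0, 16.0, 52.0], 0.6), ([116.0, 251.0, 34.0, 33.0], 0.6), ([278.0, 265.0, 20.0, 34.0], 0.48), ([219.0, 246.0, 16.0, 53.0], 0.45)]
bottle [([475.0, 174.0, 39.0, 30.0], 0.76)]
tub [([412.0, 314.0, 40.0, 38.0], 0.61)]
scissors [([192.0, 198.0, 52.0, 23.0], 0.84)]
masking [([205.0, 312.0, 35.0, 33.0], 0.95), ([348.0, 142.0, 39.0, 36.0], 0.72)]
mask_cup [([348.0, 143.0, 38.0, 36.0], 0.56)]
putty_block [([314.0, 288.0, 18.0, 26.0], 0.65)]
key_square [([348.0, 249.0, 15.0, 
[... 670 characters left out ...]
89.0, 312.0, 34.0, 17.0], 0.6), ([428.0, 278.0, 45.0, 42.0], 0.56)]
bottle [([106.0, 164.0, 41.0, 71.0], 0.63), ([249.0, 241.0, 17.0, 16.0], 0.4)]
tub [([248.0, 137.0, 38.0, 43.0], 0.68)]
scissors [([368.0, 314.0, 75.0, 29.0], 0.85), ([183.0, 276.0, 47.0, 41.0], 0.72), ([248.0, 240.0, 18.0, 14.0], 0.67)]
masking [([430.0, 223.0, 38.0, 29.0], 0.71)]
mask_cup [([184.0, 275.0, 47.0, 40.0], 0.7)]
putty_block [([329.0, 202.0, 22.0, 26.0], 0.55)]
key_square [([279.0, 216.0, 5.0, 9.0], 0.51)]
key_bar [([286.0, 201.0, 19.0, 12.0], 0.48)]
key_small [([288.0, 201.0, 13.0, 12.0], 0.67), ([265.0, 229.0, 10.0, 8.0], 0.39)]
key_large [([246.0, 239.0, 22.0, 16.0], 0.76), ([220.0, 199.0, 20.0, 31.0], 0.66)]
```

Run:
```python
import cv2
a=cv2.imread("pics/top0.png")[160:360,100:340]; cv2.imwrite("pics/topL.png",cv2.resize(a,(720,600),interpolation=cv2.INTER_CUBIC))
a=cv2.imread("pics/top0.png")[120:360,300:560]; cv2.imwrite("pics/topR.png",cv2.resize(a,(650,600),interpolation=cv2.INTER_CUBIC))
```

```text
(no output)
```

View pics/topL.png

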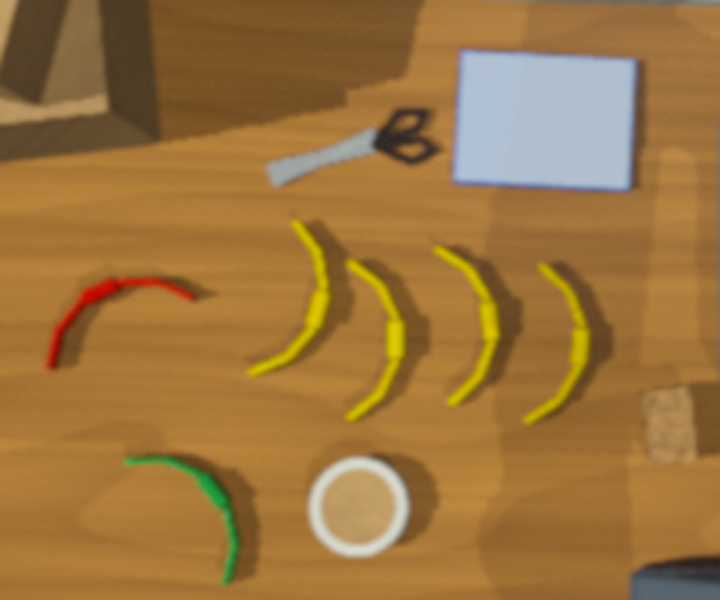

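View pics/topR.png

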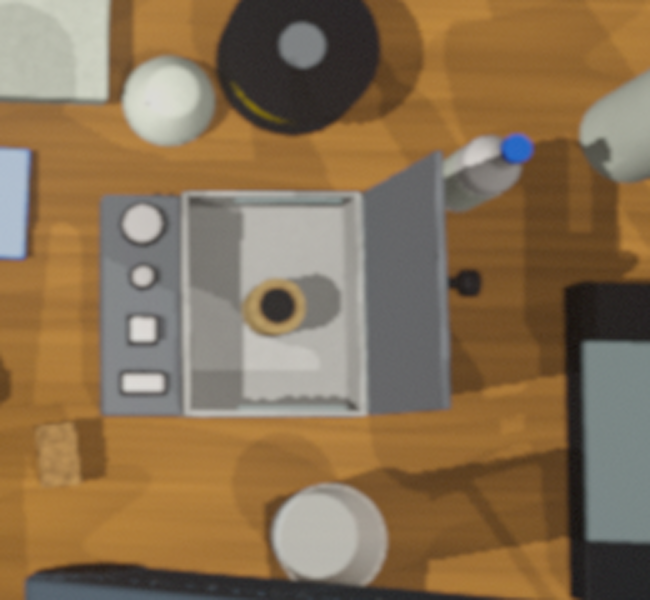

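The top view shows four yellow bands, with brows in the crop at about (317,310), (395,338), (488,320) and (580,343). The red and green look-alikes are at (100,290) and (210,488), and the blue pack is at (545,120). In the right crop the roll is in the chest at (275,306), and the keys are at (143,223/276/329/383). Next I'll turn these into positions.

Run:
```python
from h import *
im,m=cam("top")
keys=np.array([[143,223],[143,276],[143,329],[143,383]])/2.5+[300,120]
kw=ray(m,keys,.062)
ky=np.array([.09,.03,-.03,-.09])
A=np.c_[np.full(4,-.145),ky]; B=kw[:,:2]
# rigid fit
a0,b0=A.mean(0),B.mean(0); H=(A-a0).T@(B-b0); U,S,Vt=np.linalg.svd(H); Rr=Vt.T@np.diag([1,np.sign(np.linalg.det(Vt.T@U.T))])@U.T
t=b0-Rr@a0; print("keys",np.round(kw*1000),"th",np.degrees(np.arctan2(Rr[1,0],Rr[0,0])),"chest",t*1000)
rim=np.array([[182,192],[362,192],[366,414],[182,414]])/2.5+[300,120]
rw=ray(m,rim,.07); print("rim",np.round(rw*1000), "local",np.round((rw[:,:2]-t)@Rr*1000))
roll=ray(m,np.array([[275,306]])/2.5+[300,120],.055);print("roll",roll*1000,"local",(roll[:,:2]-t)@Rr*1000)
knob=ray(m,np.array([[466,282]])/2.5+[300,120],.24);print("knob~",knob*1000)
pk=np.array([[460,50],[636,60],[631,190],[455,183]])/3+[100,160]
pw=ray(m,pk,.012);print("pack",np.round(pw*1000),pw.mean(0)*1000)
# bands: yellow segmentation
hsv=cv2.cvtColor(im,cv2.COLOR_BGR2HSV)
mask=cv2.inRange(hsv,(22,150,90),(35,255,255)); mask[:230]=0; mask[310:]=0
n,l,s,c=cv2.connectedComponentsWithStats(mask)
P=[]
for i in range(1,n):
    if s[i,4]<30: continue
    v,u=np.nonzero(l==i); w=ray(m,np.c_[u,v],.018)[:,:2]
    # fit: model circle r=80 arc from brow; opt over x,y,th
    ang=np.linspace(-1.12,1.12,60); 
    from scipy.optimize import minimize
    from scipy.spatial import cKDTree
    def mod(p):
        L=np.c_[.080-.080*np.cos(ang),.080*np.sin(ang)]
        c_,s_=np.cos(p[2]),np.sin(p[2]); return L@np.array([[c_,s_],[-s_,c_]])+p[:2]
    def cost(p):
        M=mod(p); d1=cKDTree(M).query(w)[0]; d2=cKDTree(w).query(M)[0]; return (d1**2).mean()+(d2**2).mean()
    best=min((minimize(cost,[w[:,0].mean(),w[:,1].mean(),th],method="Nelder-Mead",options=dict(maxiter=600,xatol=1e-5,fatol=1e-10)) for th in(1.0,1.57,2.1)),key=lambda r:r.fun)
    print("band",s[i].tolist(),"brow",np.round(best.x[:2]*1000,1),"hollow dir deg",np.degrees(best.x[2]).round(1),"rms",np.sqrt(best.fun)*1000)
```

```text
keys [[628. -43.  62.]
 [568. -44.  62.]
 [509. -45.  62.]
 [449. -46.  62.]] th -89.05219501787504 chest [ 540.84229779 -189.17732484]
rim [[ 663.  -85.   70.]
 [ 669. -287.   70.]
 [ 421. -291.   70.]
 [ 415.  -88.   70.]] local [[-102.  124.]
 [ 100.  127.]
 [ 100. -122.]
 [-103. -124.]]
roll [[ 539.35364486 -193.24106276   55.        ]] local [[ 4.03855727 -1.55566983]]
knob~ [[ 545.88518915 -343.34529628  240.        ]]
pack [[725. 258.  12.]
 [720.  86.  12.]
 [592.  88.  12.]
 [594. 257.  12.]] [657.96513699 172.25734512  12.        ]
band [182, 233, 29, 53, 318] brow [469.3 381.5] hollow dir deg 76.6 rms 4.547132585639263
band [244, 242, 23, 54, 302] brow [463.7 218.4] hollow dir deg 98.1 rms 4.375345369152611
band [215, 246, 21, 55, 317] brow [443.6 306.6] hollow dir deg 92.7 rms 4.647174606207109
band [274, 248, 23, 54, 285] brow [439.3 131.7] hollow dir deg 85.9 rms 4.182279882397226
```

Run:
```python
import cv2
a=cv2.imread("pics/scene0.png")[90:330,90:410]; cv2.imwrite("pics/sc.png",cv2.resize(a,(800,600),interpolation=cv2.INTER_CUBIC))
```

```text
(no output)
```

View pics/sc.png

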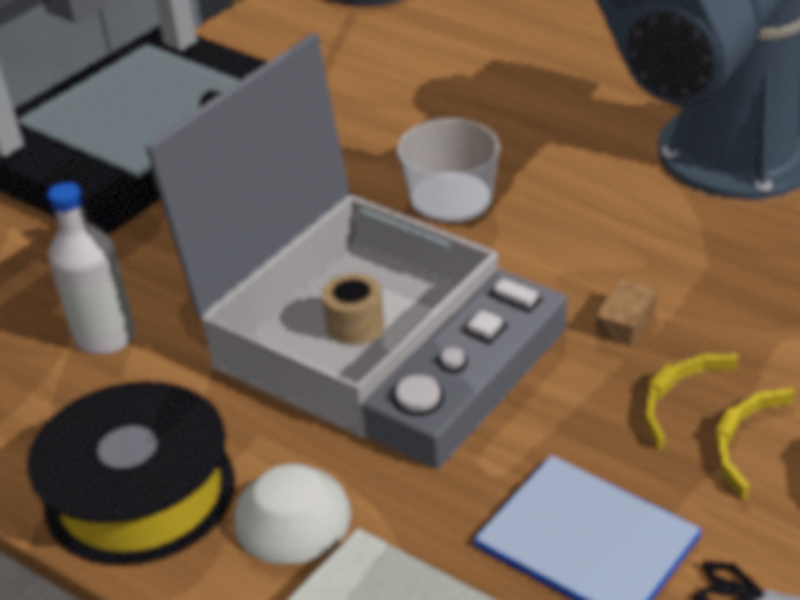

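The scene view agrees: the chest is open, the roll stands near its middle at crop (352,310), and the four yellow bands lie left of the console. The measured chest rim and key spacing match the given sizes.

Plan: tool y along world x inside the chest, and bands nested along chest y. I'll raise the arm and turn it first.

```bash
python3 -m creep '[{"translation":[0,0,-160],"roll":-35,"gripper":87},{"translation":[0,0,-160],"roll":-35,"gripper":87},{"translation":[0,0,-160],"roll":-35,"gripper":87},{"translation":[0,0,-160],"roll":-35,"gripper":87},{"translation":[0,0,-160],"roll":-35,"gripper":87}]' 20 && python3 -m creep '[{"translation":[0,0,0],"roll":-35,"gripper":87},{"translation":[0,0,0],"roll":-35,"gripper":87},{"translation":[0,0,0],"roll":-35,"gripper":87},{"translation":[0,0,0],"roll":-35,"gripper":87},{"translation":[0,0,0],"roll":-35,"gripper":87}]' && python3 -m creep '[{"translation":[0,0,0],"roll":-5,"gripper":87},{"translation":[0,0,0],"roll":-5,"gripper":87}]'; python3 -c "
from h import *
st()"
```

```text
time: 2.07
position: [0.1628, -0.6069, 0.4113]
tool_rot: [0.905, 0.426, -0.003, 0.008]
ft_force: [0.5, -1.5, 0.8]
grip_width: 0.0869
grip_force: 0.0
time: 2.48
position: [0.1624, -0.6034, 0.4015]
tool_rot: [0.735, 0.678, 0.0, -0.0]
ft_force: [0.3, 0.2, -0.1]
grip_width: 0.0871
grip_force: 0.0
time: 2.65
position: [0.1624, -0.6034, 0.4015]
tool_rot: [0.706, 0.708, 0.0, -0.0]
ft_force: [-0.1, 0.0, 0.0]
grip_width: 0.0867
grip_force: 0.0
t2.65 pos [ 162.4 -603.4  401.5] q [-1.49  0.4   1.21 -0.    1.53 -1.49] x [-0.002  1.     0.   ] y [ 1.     0.002 -0.   ] z [-0.  0. -1.] F [-0.1  0.   0. ] w 86.7 g 0.0
```

```bash
python3 -m creep '[{"translation":[150,138,0],"roll":0,"gripper":87},{"translation":[150,138,0],"roll":0,"gripper":87},{"translation":[150,138,0],"roll":0,"gripper":87},{"translation":[150,138,0],"roll":0,"gripper":87},{"translation":[150,138,0],"roll":0,"gripper":87}]' >/dev/null && python3 -m creep '[{"translation":[150,138,0],"roll":0,"gripper":87},{"translation":[150,138,0],"roll":0,"gripper":87},{"translation":[150,138,0],"roll":0,"gripper":87},{"translation":[150,138,0],"roll":0,"gripper":87},{"translation":[150,138,0],"roll":0,"gripper":87}]' >/dev/null&& python3 -m creep '[{"translation":[110,101,0],"roll":0,"gripper":87},{"translation":[110,101,0],"roll":0,"gripper":87},{"translation":[110,101,0],"roll":0,"gripper":87},{"translation":[110,101,0],"roll":0,"gripper":87},{"translation":[110,101,0],"roll":0,"gripper":87}]'; python3 -c "
from h import *
st()
im,m=cam('wrist'); cv2.imwrite('pics/w1.png',im)
d=viewer.recognise('wrist','roll'); print(d[:2])
for e in d[:2]:
    b=e['bbox']; print(ray(m,[b[0]+b[2]/2,b[1]+b[3]/2],.055)*1000)
for k,z in (('chest',.07),('key_square',.062),('key_bar',.062),('key_small',.062),('key_large',.062)):
  for e in viewer.recognise('wrist',k)[:1]:
    b=e['bbox']; print(k,e['p'],b,ray(m,[b[0]+b[2]/2,b[1]+b[3]/2],z)*1000)
"
```

```text
time: 3.9
position: [0.5417, -0.189, 0.4014]
tool_rot: [0.706, 0.709, 0.001, -0.0]
ft_force: [-1.2, -0.6, 0.1]
grip_width: 0.0867
grip_force: 0.0
t3.90 pos [ 541.7 -189.   401.4] q [-0.53  0.31  1.34  0.    1.49 -0.54] x [-0.005  1.     0.002] y [1.    0.005 0.002] z [ 0.002  0.002 -1.   ] F [-1.2 -0.6  0.1] w 86.7 g 0.0
[{'bbox': [284.2, 70.9, 21.5, 25.7], 'p': 0.73}, {'bbox': [299.5, 179.9, 43.1, 46.1], 'p': 0.72}]
[[509.16529003 -42.06573412  55.        ]]
[[ 543.40091747 -196.48053153   55.        ]]
chest 0.69 [213.9, 45.8, 217.0, 338.0] [[ 545.27745546 -210.38905266   70.        ]]
key_square 0.86 [284.9, 75.4, 18.2, 23.3] [[508.35713817 -46.94275087  62.        ]]
key_bar 0.83 [242.0, 68.1, 15.9, 34.5] [[452.49401223 -45.19355441  62.        ]]
key_small 0.84 [329.4, 74.8, 20.8, 22.7] [[566.55559506 -45.63616488  62.        ]]
key_large 0.57 [374.2, 66.8, 31.6, 30.8] [[630.08742711 -40.74595868  62.        ]]
```

View pics/w1.png

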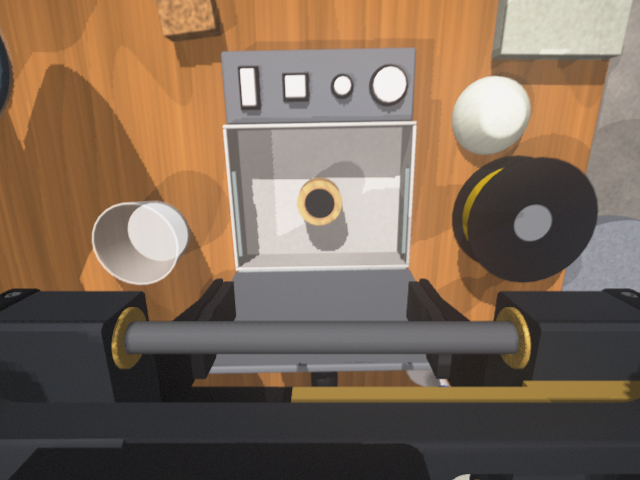

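The wrist view shows the roll at (320,202) between the walls and all four keys at the top, matching the earlier positions. The body's long side lies along tool y, so it clears the lid. I'll descend onto the roll.

```bash
python3 -m creep '[{"translation":[-1,2,200],"roll":0,"gripper":87},{"translation":[-1,2,200],"roll":0,"gripper":87},{"translation":[-1,2,200],"roll":0,"gripper":87},{"translation":[-1,2,200],"roll":0,"gripper":87},{"translation":[-1,2,200],"roll":0,"gripper":87}]' 25 >/dev/null && python3 -m creep '[{"translation":[0,0,100],"roll":0,"gripper":87},{"translation":[0,0,100],"roll":0,"gripper":87},{"translation":[0,0,100],"roll":0,"gripper":87},{"translation":[0,0,100],"roll":0,"gripper":87}]' && python3 -m creep '[{"translation":[0,0,20],"roll":0,"gripper":87},{"translation":[0,0,40],"roll":0,"gripper":87},{"translation":[0,0,62],"roll":0,"gripper":87},{"translation":[0,0,62],"roll":0,"gripper":87},{"translation":[0,0,62],"roll":0,"gripper":87}]' && python3 -m creep '[{"translation":[0,0,0],"roll":0,"gripper":50},{"translation":[0,0,0],"roll":0,"gripper":50},{"translation":[0,0,0],"roll":0,"gripper":50},{"translation":[0,0,0],"roll":0,"gripper":50},{"translation":[0,0,0],"roll":0,"gripper":50}]'
```

```text
time: 5.0
position: [0.5375, -0.1936, 0.0971]
tool_rot: [0.708, 0.707, -0.001, -0.005]
ft_force: [-0.2, -0.1, 0.5]
grip_width: 0.0869
grip_force: 0.0
time: 5.42
position: [0.5411, -0.1949, 0.0403]
tool_rot: [0.707, 0.707, 0.0, 0.0]
ft_force: [0.7, 0.2, -0.4]
grip_width: 0.0868
grip_force: 0.0
time: 5.83
position: [0.5414, -0.1944, 0.0405]
tool_rot: [0.707, 0.708, 0.0, 0.001]
ft_force: [0.1, 0.4, 5.1]
grip_width: 0.0634
grip_force: 25.0
```

```bash
python3 -m creep '[{"translation":[0,0,-40],"roll":0,"gripper":50},{"translation":[0,0,-80],"roll":0,"gripper":50},{"translation":[0,0,-120],"roll":0,"gripper":50},{"translation":[0,0,-120],"roll":0,"gripper":50}]' && python3 -m creep '[{"translation":[190,60,0],"roll":0,"gripper":50},{"translation":[190,60,0],"roll":0,"gripper":50},{"translation":[190,60,0],"roll":0,"gripper":50},{"translation":[190,60,0],"roll":0,"gripper":50},{"translation":[190,60,0],"roll":0,"gripper":50}]' && python3 -m creep '[{"translation":[176,57,0],"roll":0,"gripper":50},{"translation":[176,57,0],"roll":0,"gripper":50},{"translation":[176,57,0],"roll":0,"gripper":50},{"translation":[176,57,0],"roll":0,"gripper":50},{"translation":[176,57,0],"roll":0,"gripper":50}]' && python3 -m creep '[{"translation":[0,0,40],"roll":0,"gripper":50},{"translation":[0,0,80],"roll":0,"gripper":50},{"translation":[0,0,100],"roll":0,"gripper":50},{"translation":[0,0,100],"roll":0,"gripper":50}]'
```

```text
time: 6.17
position: [0.5453, -0.1964, 0.1669]
tool_rot: [0.707, 0.708, 0.002, 0.007]
ft_force: [1.6, -0.9, -0.8]
grip_width: 0.0637
grip_force: 25.0
time: 6.58
position: [0.6008, -0.0011, 0.1593]
tool_rot: [0.706, 0.708, 0.0, -0.0]
ft_force: [0.5, -0.0, -1.4]
grip_width: 0.0633
grip_force: 25.0
time: 7.0
position: [0.6582, 0.1775, 0.1591]
tool_rot: [0.706, 0.709, 0.001, -0.0]
ft_force: [-0.1, -0.5, -1.5]
grip_width: 0.0635
grip_force: 25.0
time: 7.33
position: [0.6524, 0.1719, 0.053]
tool_rot: [0.706, 0.708, -0.005, -0.004]
ft_force: [-0.3, -0.2, -2.0]
grip_width: 0.0635
grip_force: 25.0
```

```bash
python3 -m creep '[{"translation":[0,0,6],"roll":0,"gripper":50},{"translation":[0,0,12],"roll":0,"gripper":50},{"translation":[0,0,12],"roll":0,"gripper":50}]' && python3 -m creep '[{"translation":[0,0,0],"roll":0,"gripper":87},{"translation":[0,0,0],"roll":0,"gripper":87},{"translation":[0,0,0],"roll":0,"gripper":87},{"translation":[0,0,0],"roll":0,"gripper":87},{"translation":[0,0,0],"roll":0,"gripper":87}]' && python3 -m creep '[{"translation":[0,0,-20],"roll":0,"gripper":87},{"translation":[0,0,-60],"roll":0,"gripper":87},{"translation":[0,0,-100],"roll":0,"gripper":87},{"translation":[0,0,-130],"roll":0,"gripper":87},{"translation":[0,0,-130],"roll":0,"gripper":87}]'
```

```text
time: 7.58
position: [0.6584, 0.1718, 0.0482]
tool_rot: [0.707, 0.707, 0.001, 0.001]
ft_force: [-0.1, 0.2, -1.5]
grip_width: 0.0635
grip_force: 25.0
time: 8.0
position: [0.6581, 0.172, 0.0483]
tool_rot: [0.707, 0.707, 0.001, 0.0]
ft_force: [0.3, -0.3, 0.1]
grip_width: 0.0846
grip_force: 0.0
time: 8.42
position: [0.6624, 0.1726, 0.1861]
tool_rot: [0.707, 0.707, 0.006, 0.005]
ft_force: [1.3, 0.1, 1.4]
grip_width: 0.0875
grip_force: 0.0
```

```bash
python3 -m creep '[{"translation":[50,-90,-130],"roll":-35,"gripper":50},{"translation":[50,-90,-130],"roll":-35,"gripper":50},{"translation":[50,-90,-130],"roll":-35,"gripper":50},{"translation":[50,-90,-130],"roll":-35,"gripper":50},{"translation":[50,-90,-130],"roll":-35,"gripper":50}]' >/dev/null&& python3 -m creep '[{"translation":[84,-58,-90],"roll":-35,"gripper":50},{"translation":[84,-58,-90],"roll":-35,"gripper":50},{"translation":[84,-58,-90],"roll":-35,"gripper":50},{"translation":[84,-58,-90],"roll":-35,"gripper":50},{"translation":[84,-58,-90],"roll":-35,"gripper":50}]' >/dev/null&& python3 -m creep '[{"translation":[0,0,0],"roll":-20,"gripper":50},{"translation":[0,0,0],"roll":-20,"gripper":50},{"translation":[0,0,0],"roll":-20,"gripper":50},{"translation":[0,0,0],"roll":-20,"gripper":50},{"translation":[0,0,0],"roll":-20,"gripper":50}]'
cat > bands.py <<'E'
from h import *
from scipy.optimize import minimize
from scipy.spatial import cKDTree
import sys
o,M=st(); im,m=cam(sys.argv[1])
if len(sys.argv)>2: cv2.imwrite(sys.argv[2],im)
hsv=cv2.cvtColor(im,cv2.COLOR_BGR2HSV)
mask=cv2.morphologyEx(cv2.inRange(hsv,(22,130,70),(36,255,255)),cv2.MORPH_CLOSE,np.ones((3,3)))
n,l,s,c=cv2.connectedComponentsWithStats(mask)
ang=np.linspace(-1.12,1.12,80)
L=np.vstack([np.c_[r-0-r*np.cos(ang)+(.08-r),r*np.sin(ang)] for r in(.077,.080,.083)]+[np.c_[np.full(9,x),np.linspace(-.018,.018,9)] for x in(-.007,-.0035,.0035,.007)])
zf=float(sys.argv[3]) if len(sys.argv)>3 else 0.
def mod(p):
    c_,s_=np.cos(p[2]),np.sin(p[2]); return L@np.array([[c_,s_],[-s_,c_]])+p[:2]
for i in range(1,n):
    if s[i,4]<150: continue
    v,u=np.nonzero(l==i); w=ray(m,np.c_[u,v],zf+.017)[:,:2]
    def cost(p):
        Q=mod(p); return (cKDTree(Q).query(w)[0]**2).mean()+(cKDTree(w).query(Q)[0]**2).mean()
    b=min((minimize(cost,[*(w.mean(0)-.02*np.array([np.cos(t),np.sin(t)])),t],method="Nelder-Mead",options=dict(maxiter=400,xatol=1e-5,fatol=1e-10)) for t in np.arange(8)*np.pi/4),key=lambda r:r.fun)
    x,y,t=b.x; d=np.array([x,y])-np.array(o["position"][:2])
    # chest frame
    th=np.radians(-89.05); lc=np.array([[np.cos(th),np.sin(th)],[-np.sin(th),np.cos(th)]])@(b.x[:2]-[.541,-.190])
    ty=np.degrees(np.arctan2(M[1,1],M[0,1])); dt=(np.degrees(t)-ty+90)%180-90
    print("px",s[i].tolist(),"brow",np.round(b.x[:2]*1e3,1),"hollow %.1f"%(np.degrees(t)%360),"rms %.1f"%(np.sqrt(b.fun)*1e3),"| go tool xy",np.round(M[:,:2].T@np.r_[d,0]*1e3,1),"roll %.1f"%-dt,"| chest",np.round(lc*1e3,1))
E
python3 bands.py wrist pics/w2.png
```

```text
time: 9.67
position: [0.4716, 0.2573, 0.3973]
tool_rot: [0.001, 1.0, -0.0, -0.0]
ft_force: [-0.2, -0.6, -0.2]
grip_width: 0.0497
grip_force: 0.0
t9.67 pos [471.6 257.3 397.3] q [ 0.29  0.26  1.43  0.    1.45 -1.28] x [-1.     0.002  0.   ] y [ 0.002  1.    -0.   ] z [-0. -0. -1.] F [-0.2 -0.6 -0.2] w 49.7 g 0.0
px [350, 118, 38, 107, 712] brow [442.8 306. ] hollow 92.1 rms 1.4 | go tool xy [28.9 48.6] roll -2.1 | chest [-497.5  -90. ]
px [231, 120, 39, 106, 880] brow [440.4 132.1] hollow 86.5 rms 1.4 | go tool xy [  31.  -125.3] roll 3.4 | chest [-323.7  -95.3]
px [289, 131, 44, 103, 730] brow [463.7 218.2] hollow 98.1 rms 1.4 | go tool xy [  7.8 -39.1] roll -8.2 | chest [-409.4  -70.5]
px [397, 148, 54, 99, 784] brow [468.8 380.8] hollow 76.3 rms 1.4 | go tool xy [  2.9 123.5] roll 13.6 | chest [-572.   -62.7]
px [59, 361, 13, 31, 181] brow [ 790.5 -201.7] hollow 91.9 rms 24.2 | go tool xy [-319.7 -458.5] roll -2.0 | chest [ 15.8 249.3]
```

View pics/w2.png

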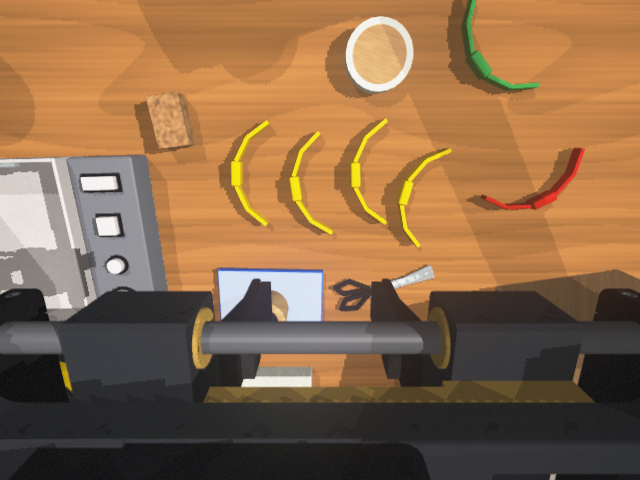

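The four yellow bands (px brows (237,173), (296,188), (356,175), (406,193)) are the ones to take. Green (480,65) and red (545,200) stay. The model fit is 1.4 mm rms. I'll fetch the first band, nearest the console.

```bash
python3 -m creep '[{"translation":[20,-85,170],"roll":3.4,"gripper":40},{"translation":[20,-85,170],"roll":3.4,"gripper":40},{"translation":[20,-85,170],"roll":3.4,"gripper":40},{"translation":[20,-85,170],"roll":3.4,"gripper":40},{"translation":[20,-85,170],"roll":3.4,"gripper":40}]' >/dev/null&& python3 -m creep '[{"translation":[13,-39,165],"roll":0,"gripper":40},{"translation":[13,-39,165],"roll":0,"gripper":40},{"translation":[13,-39,165],"roll":0,"gripper":40},{"translation":[13,-39,165],"roll":0,"gripper":40},{"translation":[13,-39,165],"roll":0,"gripper":40}]' && python3 bands.py wrist | head -6
```

```text
time: 10.55
position: [0.4315, 0.1327, 0.056]
tool_rot: [0.031, 0.999, -0.001, -0.008]
ft_force: [-1.8, 0.6, -0.5]
grip_width: 0.0398
grip_force: 0.0
t10.55 pos [431.5 132.7  56. ] q [ 0.05  0.65  2.   -0.    0.51 -1.46] x [-0.998  0.062  0.016] y [ 0.062  0.998 -0.002] z [-0.016 -0.001 -1.   ] F [-1.8  0.6 -0.5] w 39.8 g 0.0
px [309, 161, 104, 161, 3416] brow [401.5 137.5] hollow 60.8 rms 11.5 | go tool xy [30.3  3. ] roll 25.6 | chest [-329.8 -134.1]
px [457, 179, 98, 113, 3312] brow [402.6 221.1] hollow 53.4 rms 20.1 | go tool xy [34.3 86.5] roll 33.1 | chest [-413.4 -131.5]
px [601, 199, 39, 95, 2264] brow [424.9 290.8] hollow 99.2 rms 25.2 | go tool xy [ 16.4 157.4] roll -12.8 | chest [-482.6 -108.1]
px [330, 354, 57, 34, 856] brow [499.8 143.5] hollow 142.7 rms 30.3 | go tool xy [-67.4  15. ] roll -56.3 | chest [-334.1  -35.7]
```

```bash
python3 -m creep '[{"translation":[-4,0,20],"roll":0,"gripper":40},{"translation":[-4,0,39],"roll":0,"gripper":40},{"translation":[-4,0,39],"roll":0,"gripper":40},{"translation":[-4,0,39],"roll":0,"gripper":40}]' 25 && python3 -m creep '[{"translation":[0,0,0],"roll":0,"gripper":5},{"translation":[0,0,0],"roll":0,"gripper":5},{"translation":[0,0,0],"roll":0,"gripper":5},{"translation":[0,0,0],"roll":0,"gripper":5},{"translation":[0,0,0],"roll":0,"gripper":5}]'
```

```text
time: 10.93
position: [0.442, 0.1344, 0.0253]
tool_rot: [0.029, 1.0, 0.0, 0.001]
ft_force: [1.0, 0.1, -0.7]
grip_width: 0.0397
grip_force: 0.0
time: 11.35
position: [0.441, 0.1339, 0.0243]
tool_rot: [0.029, 1.0, 0.0, 0.001]
ft_force: [-0.2, -0.5, -1.0]
grip_width: 0.0146
grip_force: 0.3
```

```bash
python3 -m creep '[{"translation":[0,0,0],"roll":0,"gripper":5},{"translation":[0,0,0],"roll":0,"gripper":5},{"translation":[0,0,-20],"roll":0,"gripper":5},{"translation":[0,0,-60],"roll":0,"gripper":5},{"translation":[0,0,-100],"roll":0,"gripper":5}]' && python3 -m creep '[{"translation":[-43,-76,-40],"roll":0,"gripper":5},{"translation":[-85,-153,-40],"roll":0,"gripper":5},{"translation":[-85,-153,-40],"roll":0,"gripper":5},{"translation":[-85,-153,-40],"roll":0,"gripper":5},{"translation":[-85,-153,-40],"roll":0,"gripper":5}]' && python3 -m creep '[{"translation":[-86,-152,0],"roll":0,"gripper":5},{"translation":[-86,-152,0],"roll":0,"gripper":5},{"translation":[-86,-152,0],"roll":0,"gripper":5},{"translation":[-86,-152,0],"roll":0,"gripper":5},{"translation":[-86,-152,0],"roll":0,"gripper":5}]' >/dev/null
python3 -m creep '[{"translation":[0,0,0],"roll":35,"gripper":5},{"translation":[0,0,0],"roll":35,"gripper":5},{"translation":[0,0,0],"roll":35,"gripper":5},{"translation":[0,0,0],"roll":35,"gripper":5},{"translation":[0,0,0],"roll":35,"gripper":5}]' >/dev/null
python3 -m creep '[{"translation":[0,0,0],"roll":35,"gripper":5},{"translation":[0,0,0],"roll":35,"gripper":5},{"translation":[0,0,0],"roll":35,"gripper":5},{"translation":[0,0,0],"roll":35,"gripper":5},{"translation":[0,0,0],"roll":35,"gripper":5}]' >/dev/null
python3 -m creep '[{"translation":[0,0,0],"roll":15.5,"gripper":5},{"translation":[0,0,0],"roll":15.5,"gripper":5},{"translation":[0,0,0],"roll":15.5,"gripper":5}]'
cat > place.py <<'E'
from h import *
import sys
o,M=st(); im,m=cam("wrist")
if len(sys.argv)>2: cv2.imwrite(sys.argv[2],im)
t=np.array([594-float(sys.argv[1])*50,-181-float(sys.argv[1]),27])-np.array(o["position"])*1000
print("go tool",np.round(M.T@t,1),"roll %.1f"%(np.degrees(np.arctan2(M[1,1],M[0,1]))-.95))
E
python3 place.py 0 pics/p0.png
```

```text
time: 11.77
position: [0.4391, 0.1337, 0.1234]
tool_rot: [0.029, 1.0, -0.0, -0.003]
ft_force: [0.3, -0.1, -1.0]
grip_width: 0.0136
grip_force: 25.0
time: 12.18
position: [0.5208, -0.0289, 0.1651]
tool_rot: [0.031, 1.0, -0.002, 0.004]
ft_force: [1.4, 0.2, 0.5]
grip_width: 0.0138
grip_force: 25.0
time: 13.68
position: [0.5928, -0.1797, 0.1629]
tool_rot: [0.701, 0.713, -0.0, -0.001]
ft_force: [-0.7, 0.2, -1.1]
grip_width: 0.0139
grip_force: 25.0
t13.68 pos [ 592.8 -179.7  162.9] q [-0.47  0.61  1.52  0.    1.01 -0.49] x [-0.017  1.     0.001] y [ 1.     0.017 -0.002] z [-0.002  0.001 -1.   ] F [-0.7  0.2 -1.1] w 13.9 g 25.0
go tool [ -1.5   1.4 135.8] roll 0.0
```

View pics/p0.png

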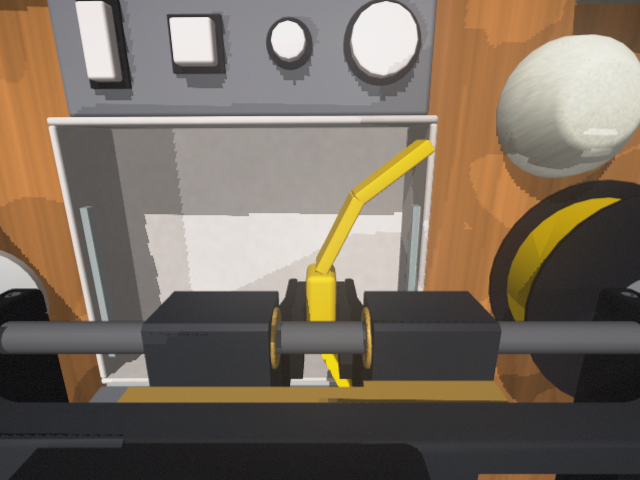

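The band is held by its brow at (320,290), hollow towards image right, inside the wall outline. I'll lower it.

```bash
python3 -m creep '[{"translation":[-1,1,40],"roll":0,"gripper":5},{"translation":[-1,1,80],"roll":0,"gripper":5},{"translation":[-1,1,115],"roll":0,"gripper":5},{"translation":[-1,1,126],"roll":0,"gripper":5},{"translation":[-1,1,133],"roll":0,"gripper":5}]' && python3 -m creep '[{"translation":[0,0,0],"roll":0,"gripper":5},{"translation":[0,0,0],"roll":0,"gripper":5},{"translation":[0,0,0],"roll":0,"gripper":36},{"translation":[0,0,0],"roll":0,"gripper":36},{"translation":[0,0,0],"roll":0,"gripper":36}]' && python3 -m creep '[{"translation":[0,0,0],"roll":0,"gripper":36},{"translation":[0,0,-30],"roll":0,"gripper":36},{"translation":[0,0,-70],"roll":0,"gripper":36},{"translation":[0,0,-110],"roll":0,"gripper":36},{"translation":[0,0,-150],"roll":0,"gripper":36}]'; python3 place.py 0
```

```text
time: 14.15
position: [0.5918, -0.1801, 0.0288]
tool_rot: [0.699, 0.715, -0.001, -0.004]
ft_force: [-11.6, 5.0, 34.3]
grip_width: 0.0137
grip_force: 25.1
time: 14.57
position: [0.5955, -0.1819, 0.0318]
tool_rot: [0.7, 0.714, 0.0, 0.001]
ft_force: [0.4, -0.0, 0.3]
grip_width: 0.0267
grip_force: 0.0
time: 14.98
position: [0.5942, -0.1813, 0.1821]
tool_rot: [0.7, 0.714, -0.0, -0.0]
ft_force: [0.7, -0.1, 0.1]
grip_width: 0.0359
grip_force: 0.0
t14.98 pos [ 594.2 -181.3  182.1] q [-0.48  0.59  1.5   0.    1.05 -0.5 ] x [-0.02  1.    0.  ] y [ 1.     0.02  -0.001] z [-0.001  0.    -1.   ] F [ 0.7 -0.1  0.1] w 35.9 g 0.0
go tool [ 3.000e-01 -1.000e-01  1.551e+02] roll 0.2
```

```bash
python3 -m creep '[{"translation":[134,-41,-40],"roll":0,"gripper":40},{"translation":[134,-41,-40],"roll":0,"gripper":40},{"translation":[134,-41,-40],"roll":0,"gripper":40},{"translation":[134,-41,-40],"roll":0,"gripper":40}]' >/dev/null
python3 -m creep '[{"translation":[134,-41,-30],"roll":0,"gripper":40},{"translation":[134,-41,-30],"roll":0,"gripper":40},{"translation":[134,-41,-30],"roll":0,"gripper":40},{"translation":[134,-41,-30],"roll":0,"gripper":40}]' >/dev/null
python3 -m creep '[{"translation":[134,-41,-30],"roll":-28,"gripper":40},{"translation":[134,-41,-30],"roll":-28,"gripper":40},{"translation":[134,-41,-30],"roll":-28,"gripper":40},{"translation":[134,-41,-30],"roll":-28,"gripper":40}]' >/dev/null
python3 -m creep '[{"translation":[0,0,0],"roll":-35,"gripper":40},{"translation":[0,0,0],"roll":-35,"gripper":40},{"translation":[0,0,0],"roll":-35,"gripper":40},{"translation":[0,0,0],"roll":-35,"gripper":40},{"translation":[0,0,0],"roll":-35,"gripper":40}]' >/dev/null
python3 -m creep '[{"translation":[0,0,0],"roll":-34,"gripper":40},{"translation":[0,0,0],"roll":-34,"gripper":40},{"translation":[0,0,0],"roll":-34,"gripper":40},{"translation":[0,0,0],"roll":-34,"gripper":40},{"translation":[0,0,0],"roll":-34,"gripper":40}]'
python3 bands.py wrist
```

```text
time: 16.87
position: [0.4634, 0.2179, 0.2806]
tool_rot: [-0.074, 0.997, 0.0, 0.0]
ft_force: [0.2, 0.5, -0.1]
grip_width: 0.0398
grip_force: 0.0
t16.87 pos [463.4 217.9 280.6] q [ 0.22  0.33  1.66 -0.    1.15 -1.5 ] x [-0.989 -0.148 -0.   ] y [-0.148  0.989  0.   ] z [ 0.  0. -1.] F [ 0.2  0.5 -0.1] w 39.8 g 0.0
px [390, 137, 62, 130, 1326] brow [441.8 305.6] hollow 93.2 rms 1.3 | go tool xy [ 8.4 90. ] roll 5.3 | chest [-497.2  -91. ]
px [316, 141, 49, 129, 1147] brow [463.  217.8] hollow 98.3 rms 1.3 | go tool xy [ 0.4 -0. ] roll 0.2 | chest [-409.   -71.3]
px [443, 185, 79, 107, 1433] brow [463.1 381. ] hollow 74.5 rms 1.6 | go tool xy [-23.8 161.4] roll 24.0 | chest [-572.3  -68.4]
px [0, 267, 23, 21, 263] brow [ 597.6 -143.5] hollow 317.8 rms 33.0 | go tool xy [ -79.4 -377.2] roll -39.3 | chest [-45.6  57.3]
```

```bash
python3 -m creep '[{"translation":[0,0,40],"roll":0,"gripper":40},{"translation":[0,0,80],"roll":0,"gripper":40},{"translation":[0,0,120],"roll":0,"gripper":40},{"translation":[0,0,160],"roll":0,"gripper":40},{"translation":[0,0,200],"roll":0,"gripper":40}]' >/dev/null
python3 -m creep '[{"translation":[0,0,20],"roll":0,"gripper":40},{"translation":[0,0,45],"roll":0,"gripper":40},{"translation":[0,0,56],"roll":0,"gripper":40},{"translation":[0,0,56],"roll":0,"gripper":40},{"translation":[0,0,56],"roll":0,"gripper":40}]'
python3 -m creep '[{"translation":[0,0,0],"roll":0,"gripper":5},{"translation":[0,0,0],"roll":0,"gripper":5},{"translation":[0,0,0],"roll":0,"gripper":5},{"translation":[0,0,0],"roll":0,"gripper":5},{"translation":[0,0,0],"roll":0,"gripper":5}]'
python3 -m creep '[{"translation":[0,0,0],"roll":0,"gripper":5},{"translation":[0,0,-40],"roll":0,"gripper":5},{"translation":[0,0,-80],"roll":0,"gripper":5},{"translation":[0,0,-120],"roll":0,"gripper":5},{"translation":[0,0,-145],"roll":0,"gripper":5}]'
python3 -m creep '[{"translation":[-7,-136,0],"roll":0,"gripper":5},{"translation":[-7,-136,0],"roll":0,"gripper":5},{"translation":[-7,-136,0],"roll":0,"gripper":5},{"translation":[-7,-136,0],"roll":0,"gripper":5}]'
python3 -m creep '[{"translation":[-7,-136,0],"roll":0,"gripper":5},{"translation":[-7,-136,0],"roll":0,"gripper":5},{"translation":[-7,-136,0],"roll":0,"gripper":5},{"translation":[-7,-136,0],"roll":0,"gripper":5}]'
python3 -m creep '[{"translation":[-7,-136,0],"roll":28.5,"gripper":5},{"translation":[-7,-136,0],"roll":28.5,"gripper":5},{"translation":[-7,-136,0],"roll":28.5,"gripper":5},{"translation":[-7,-136,0],"roll":28.5,"gripper":5}]' >/dev/null
python3 -m creep '[{"translation":[0,0,0],"roll":35,"gripper":5},{"translation":[0,0,0],"roll":35,"gripper":5},{"translation":[0,0,0],"roll":35,"gripper":5},{"translation":[0,0,0],"roll":35,"gripper":5},{"translation":[0,0,0],"roll":35,"gripper":5}]' >/dev/null
python3 -m creep '[{"translation":[0,0,0],"roll":34,"gripper":5},{"translation":[0,0,0],"roll":34,"gripper":5},{"translation":[0,0,0],"roll":34,"gripper":5},{"translation":[0,0,0],"roll":34,"gripper":5},{"translation":[0,0,0],"roll":34,"gripper":5}]'
python3 place.py 1 pics/p1.png
```

```text
time: 17.75
position: [0.4636, 0.218, 0.0246]
tool_rot: [-0.071, 0.997, -0.0, -0.0]
ft_force: [0.1, -0.1, 0.5]
grip_width: 0.04
grip_force: 0.0
time: 18.17
position: [0.4639, 0.2181, 0.0254]
tool_rot: [-0.071, 0.997, 0.0, 0.001]
ft_force: [-0.1, 0.0, -0.0]
grip_width: 0.0146
grip_force: 0.2
time: 18.58
position: [0.4644, 0.2182, 0.1726]
tool_rot: [-0.071, 0.997, 0.0, 0.002]
ft_force: [0.4, -0.3, 0.4]
grip_width: 0.0135
grip_force: 25.0
time: 18.92
position: [0.4913, 0.0799, 0.17]
tool_rot: [-0.07, 0.998, -0.001, 0.001]
ft_force: [0.8, -0.3, -0.7]
grip_width: 0.0137
grip_force: 25.0
time: 19.25
position: [0.5182, -0.0547, 0.1698]
tool_rot: [-0.069, 0.998, -0.002, 0.002]
ft_force: [0.5, 0.9, -1.1]
grip_width: 0.0139
grip_force: 25.0
time: 20.42
position: [0.5418, -0.1819, 0.1691]
tool_rot: [0.705, 0.709, -0.0, -0.001]
ft_force: [-0.1, -0.1, -1.4]
grip_width: 0.014
grip_force: 25.0
t20.42 pos [ 541.8 -181.9  169.1] q [-0.52  0.55  1.64  0.    0.96 -0.53] x [-0.006  1.     0.001] y [ 1.     0.006 -0.001] z [-0.001  0.001 -1.   ] F [-0.1 -0.1 -1.4] w 14.0 g 25.0
go tool [ -0.3   2.4 142.1] roll -0.6
```

View pics/p1.png

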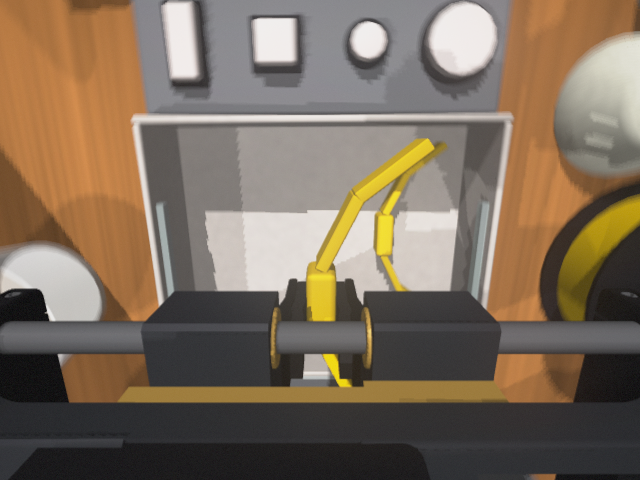

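The first band lies flat with its brow at (385,230), about 54 mm from the held one. There is room, so I'll lower the second.

```bash
python3 -m creep '[{"translation":[0,2,40],"roll":0,"gripper":5},{"translation":[0,2,80],"roll":0,"gripper":5},{"translation":[0,2,110],"roll":0,"gripper":5},{"translation":[0,2,128],"roll":0,"gripper":5},{"translation":[0,2,130],"roll":0,"gripper":5}]' && python3 -m creep '[{"translation":[0,0,3],"roll":0,"gripper":5},{"translation":[0,0,6],"roll":0,"gripper":5},{"translation":[0,0,8],"roll":0,"gripper":5},{"translation":[0,0,8],"roll":0,"gripper":5}]' && python3 -m creep '[{"translation":[0,0,0],"roll":0,"gripper":36},{"translation":[0,0,0],"roll":0,"gripper":36},{"translation":[0,0,0],"roll":0,"gripper":36},{"translation":[0,0,0],"roll":0,"gripper":36},{"translation":[0,0,-20],"roll":0,"gripper":36}]' && python3 -m creep '[{"translation":[0,0,-30],"roll":0,"gripper":36},{"translation":[0,0,-70],"roll":0,"gripper":36},{"translation":[0,0,-110],"roll":0,"gripper":36},{"translation":[0,0,-130],"roll":0,"gripper":36},{"translation":[0,0,-130],"roll":0,"gripper":36}]'; python3 bands.py wrist "" .005 2>/dev/null || python3 bands.py wrist pics/p2.png .005
```

```text
time: 20.88
position: [0.5414, -0.1809, 0.0356]
tool_rot: [0.702, 0.712, -0.001, -0.004]
ft_force: [-1.1, 1.3, -1.7]
grip_width: 0.0135
grip_force: 25.0
time: 21.22
position: [0.5449, -0.1832, 0.0326]
tool_rot: [0.703, 0.711, 0.0, 0.001]
ft_force: [-0.4, -1.0, -0.4]
grip_width: 0.0137
grip_force: 25.0
time: 21.63
position: [0.5422, -0.182, 0.0492]
tool_rot: [0.703, 0.711, -0.001, -0.003]
ft_force: [-0.2, -0.4, -0.1]
grip_width: 0.034
grip_force: 0.0
time: 22.05
position: [0.5473, -0.1846, 0.1873]
tool_rot: [0.703, 0.711, 0.002, 0.006]
ft_force: [0.6, -0.4, 0.0]
grip_width: 0.0361
grip_force: 0.0
t22.05 pos [ 547.3 -184.6  187.3] q [-0.52  0.53  1.62  0.    0.99 -0.53] x [-0.012  1.    -0.006] y [1.    0.012 0.01 ] z [ 0.01  -0.006 -1.   ] F [ 0.6 -0.4  0. ] w 36.1 g 0.0
t22.10 pos [ 545.8 -183.8  184.6] q [-0.52  0.53  1.62  0.    0.98 -0.53] x [-0.012  1.    -0.003] y [1.    0.012 0.006] z [ 0.006 -0.003 -1.   ] F [ 0.4  0.2 -0.1] w 36.3 g 0.0
px [311, 139, 63, 160, 1739] brow [ 544. -177.] hollow 357.3 rms 1.5 | go tool xy [ 6.8 -1.7] roll 3.4 | chest [-13.    3.2]
px [366, 138, 67, 156, 1807] brow [ 594.3 -174.2] hollow 357.1 rms 1.6 | go tool xy [ 9.  48.6] roll 3.5 | chest [-14.9  53.5]
px [541, 186, 99, 135, 4125] brow [ 770.2 -198.3] hollow 342.3 rms 4.8 | go tool xy [-17.1 224.3] roll 18.4 | chest [ 12.1 229.1]
```

```bash
python3 -m creep '[{"translation":[163,-32,-50],"roll":0,"gripper":40},{"translation":[163,-32,-50],"roll":0,"gripper":40},{"translation":[163,-32,-50],"roll":0,"gripper":40},{"translation":[163,-32,-50],"roll":0,"gripper":40},{"translation":[163,-32,-50],"roll":0,"gripper":40}]' >/dev/null
python3 -m creep '[{"translation":[163,-32,-50],"roll":0,"gripper":40},{"translation":[163,-32,-50],"roll":0,"gripper":40},{"translation":[163,-32,-50],"roll":0,"gripper":40},{"translation":[163,-32,-50],"roll":0,"gripper":40},{"translation":[163,-32,-50],"roll":0,"gripper":40}]' >/dev/null
python3 -m creep '[{"translation":[163,-32,0],"roll":-30,"gripper":40},{"translation":[163,-32,0],"roll":-30,"gripper":40},{"translation":[163,-32,0],"roll":-30,"gripper":40},{"translation":[163,-32,0],"roll":-30,"gripper":40},{"translation":[163,-32,0],"roll":-30,"gripper":40}]' >/dev/null
python3 -m creep '[{"translation":[0,0,0],"roll":-35,"gripper":40},{"translation":[0,0,0],"roll":-35,"gripper":40},{"translation":[0,0,0],"roll":-35,"gripper":40},{"translation":[0,0,0],"roll":-35,"gripper":40},{"translation":[0,0,0],"roll":-35,"gripper":40}]' >/dev/null
python3 -m creep '[{"translation":[0,0,0],"roll":-27,"gripper":40},{"translation":[0,0,0],"roll":-27,"gripper":40},{"translation":[0,0,0],"roll":-27,"gripper":40},{"translation":[0,0,0],"roll":-27,"gripper":40},{"translation":[0,0,0],"roll":-27,"gripper":40}]'
python3 bands.py wrist
```

```text
time: 24.23
position: [0.4426, 0.3035, 0.2796]
tool_rot: [-0.023, 1.0, -0.001, -0.002]
ft_force: [-0.6, -0.3, 0.1]
grip_width: 0.0398
grip_force: 0.0
t24.23 pos [442.6 303.5 279.6] q [ 0.39  0.36  1.61 -0.    1.18 -1.22] x [-0.999 -0.047  0.003] y [-0.047  0.999 -0.002] z [-0.003 -0.002 -1.   ] F [-0.6 -0.3  0.1] w 39.8 g 0.0
px [319, 143, 49, 129, 1136] brow [442.9 306.5] hollow 92.4 rms 1.3 | go tool xy [-0.4  3. ] roll 0.3 | chest [-498.1  -89.9]
px [376, 183, 70, 118, 1237] brow [468.9 380.9] hollow 76.6 rms 1.4 | go tool xy [-29.9  76.1] roll 16.0 | chest [-572.   -62.6]
```

```bash
python3 -m creep '[{"translation":[0,2,40],"roll":0,"gripper":40},{"translation":[0,2,80],"roll":0,"gripper":40},{"translation":[0,2,120],"roll":0,"gripper":40},{"translation":[0,2,160],"roll":0,"gripper":40},{"translation":[0,2,200],"roll":0,"gripper":40}]' >/dev/null
python3 -m creep '[{"translation":[0,0,20],"roll":0,"gripper":40},{"translation":[0,0,45],"roll":0,"gripper":40},{"translation":[0,0,56],"roll":0,"gripper":40},{"translation":[0,0,56],"roll":0,"gripper":40},{"translation":[0,0,56],"roll":0,"gripper":40}]'
python3 -m creep '[{"translation":[0,0,0],"roll":0,"gripper":5},{"translation":[0,0,0],"roll":0,"gripper":5},{"translation":[0,0,0],"roll":0,"gripper":5},{"translation":[0,0,0],"roll":0,"gripper":5},{"translation":[0,0,0],"roll":0,"gripper":5}]'
python3 -m creep '[{"translation":[0,0,0],"roll":0,"gripper":5},{"translation":[0,0,-40],"roll":0,"gripper":5},{"translation":[0,0,-80],"roll":0,"gripper":5},{"translation":[0,0,-120],"roll":0,"gripper":5},{"translation":[0,0,-145],"roll":0,"gripper":5}]'
python3 -m creep '[{"translation":[-9,-164,0],"roll":0,"gripper":5},{"translation":[-9,-164,0],"roll":0,"gripper":5},{"translation":[-9,-164,0],"roll":0,"gripper":5},{"translation":[-9,-164,0],"roll":0,"gripper":5},{"translation":[-9,-164,0],"roll":0,"gripper":5}]'
python3 -m creep '[{"translation":[-9,-164,0],"roll":0,"gripper":5},{"translation":[-9,-164,0],"roll":0,"gripper":5},{"translation":[-9,-164,0],"roll":0,"gripper":5},{"translation":[-9,-164,0],"roll":0,"gripper":5},{"translation":[-9,-164,0],"roll":0,"gripper":5}]'
python3 -m creep '[{"translation":[-10,-163,0],"roll":30,"gripper":5},{"translation":[-10,-163,0],"roll":30,"gripper":5},{"translation":[-10,-163,0],"roll":30,"gripper":5},{"translation":[-10,-163,0],"roll":30,"gripper":5},{"translation":[-10,-163,0],"roll":30,"gripper":5}]' >/dev/null
python3 -m creep '[{"translation":[0,0,0],"roll":35,"gripper":5},{"translation":[0,0,0],"roll":35,"gripper":5},{"translation":[0,0,0],"roll":35,"gripper":5},{"translation":[0,0,0],"roll":35,"gripper":5},{"translation":[0,0,0],"roll":35,"gripper":5}]' >/dev/null
python3 -m creep '[{"translation":[0,0,0],"roll":26.7,"gripper":5},{"translation":[0,0,0],"roll":26.7,"gripper":5},{"translation":[0,0,0],"roll":26.7,"gripper":5},{"translation":[0,0,0],"roll":26.7,"gripper":5},{"translation":[0,0,0],"roll":26.7,"gripper":5}]'
python3 place.py 2 pics/p3.png
```

```text
time: 25.12
position: [0.4424, 0.3065, 0.0252]
tool_rot: [-0.023, 1.0, -0.0, -0.001]
ft_force: [0.5, -0.5, -0.7]
grip_width: 0.04
grip_force: 0.0
time: 25.53
position: [0.4429, 0.3072, 0.0264]
tool_rot: [-0.023, 1.0, 0.0, 0.001]
ft_force: [-0.3, 0.3, 0.1]
grip_width: 0.0146
grip_force: 0.0
time: 25.95
position: [0.4434, 0.3074, 0.1737]
tool_rot: [-0.023, 1.0, 0.001, 0.002]
ft_force: [0.4, -0.2, -0.2]
grip_width: 0.0137
grip_force: 25.0
time: 26.37
position: [0.4598, 0.1379, 0.1707]
tool_rot: [-0.02, 1.0, -0.001, 0.0]
ft_force: [0.7, 0.7, -1.7]
grip_width: 0.0137
grip_force: 25.0
time: 26.78
position: [0.4782, -0.0262, 0.1709]
tool_rot: [-0.02, 1.0, -0.002, 0.002]
ft_force: [0.5, 0.6, -0.9]
grip_width: 0.0137
grip_force: 25.0
time: 28.03
position: [0.4932, -0.181, 0.1704]
tool_rot: [0.701, 0.713, 0.0, -0.0]
ft_force: [-1.3, 0.1, -0.5]
grip_width: 0.0135
grip_force: 25.0
t28.03 pos [ 493.2 -181.   170.4] q [-0.56  0.5   1.75  0.    0.89 -0.58] x [-0.016  1.     0.001] y [ 1.     0.016 -0.001] z [-0.001  0.001 -1.   ] F [-1.3  0.1 -0.5] w 13.5 g 25.0
go tool [ -2.1   0.9 143.4] roll -0.0
```

View pics/p3.png

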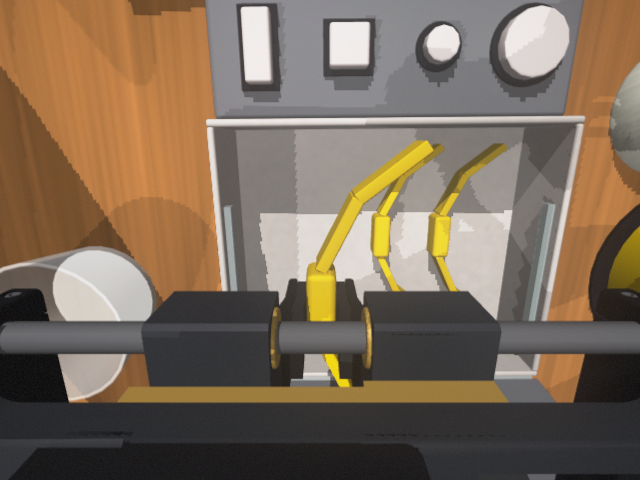

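Two bands lie parallel on the floor (brows at (380,233) and (440,235)) and the third is held clear of them. I'll lower it, then go for the last one.

```bash
python3 -m creep '[{"translation":[-3,1,40],"roll":0,"gripper":5},{"translation":[-3,1,80],"roll":0,"gripper":5},{"translation":[-3,1,110],"roll":0,"gripper":5},{"translation":[-3,1,128],"roll":0,"gripper":5},{"translation":[-3,1,130],"roll":0,"gripper":5}]' && python3 -m creep '[{"translation":[0,0,3],"roll":0,"gripper":5},{"translation":[0,0,6],"roll":0,"gripper":5},{"translation":[0,0,8],"roll":0,"gripper":5},{"translation":[0,0,8],"roll":0,"gripper":5}]' && python3 -m creep '[{"translation":[0,0,0],"roll":0,"gripper":36},{"translation":[0,0,0],"roll":0,"gripper":36},{"translation":[0,0,0],"roll":0,"gripper":36},{"translation":[0,0,0],"roll":0,"gripper":36},{"translation":[0,0,-20],"roll":0,"gripper":36}]' && python3 -m creep '[{"translation":[0,0,-30],"roll":0,"gripper":36},{"translation":[0,0,-70],"roll":0,"gripper":36},{"translation":[0,0,-110],"roll":0,"gripper":36},{"translation":[0,0,-130],"roll":0,"gripper":36},{"translation":[0,0,-130],"roll":0,"gripper":36}]'; python3 -c "
from h import *
o,M=st(); p=np.array(o['position'])*1e3
print(M.T@(np.array([468.5,380.9,280])-p), np.degrees(np.arctan2(M[1,1],M[0,1])))"
```

```text
time: 28.5
position: [0.4921, -0.1835, 0.0371]
tool_rot: [0.7, 0.714, -0.001, -0.004]
ft_force: [0.7, 0.7, -1.3]
grip_width: 0.0136
grip_force: 25.0
time: 28.83
position: [0.495, -0.1856, 0.0335]
tool_rot: [0.701, 0.713, 0.0, 0.001]
ft_force: [-0.6, -0.0, -1.2]
grip_width: 0.0139
grip_force: 25.0
time: 29.25
position: [0.4926, -0.1843, 0.0505]
tool_rot: [0.701, 0.713, -0.001, -0.003]
ft_force: [1.2, -0.0, -0.7]
grip_width: 0.034
grip_force: 0.0
time: 29.67
position: [0.4971, -0.1869, 0.1878]
tool_rot: [0.701, 0.713, 0.001, 0.006]
ft_force: [-0.3, 0.2, 0.0]
grip_width: 0.0363
grip_force: 0.0
t29.67 pos [ 497.1 -186.9  187.8] q [-0.57  0.47  1.73  0.    0.93 -0.59] x [-0.017  1.    -0.006] y [1.    0.017 0.009] z [ 0.01  -0.006 -1.   ] F [-0.3  0.2  0. ] w 36.3 g 0.0
[567.61477667 -18.06185154 -95.94260081] 0.9742242944793089
```

```bash
python3 -m creep '[{"translation":[142,-4,-50],"roll":0,"gripper":40},{"translation":[142,-4,-50],"roll":0,"gripper":40},{"translation":[142,-4,-50],"roll":0,"gripper":40},{"translation":[142,-4,-50],"roll":0,"gripper":40}]' >/dev/null
python3 -m creep '[{"translation":[142,-4,-45],"roll":0,"gripper":40},{"translation":[142,-4,-45],"roll":0,"gripper":40},{"translation":[142,-4,-45],"roll":0,"gripper":40},{"translation":[142,-4,-45],"roll":0,"gripper":40}]' >/dev/null
python3 -m creep '[{"translation":[142,-4,0],"roll":0,"gripper":40},{"translation":[142,-4,0],"roll":0,"gripper":40},{"translation":[142,-4,0],"roll":0,"gripper":40},{"translation":[142,-4,0],"roll":0,"gripper":40}]' >/dev/null
python3 -m creep '[{"translation":[140,-4,0],"roll":-28,"gripper":40},{"translation":[140,-4,0],"roll":-28,"gripper":40},{"translation":[140,-4,0],"roll":-28,"gripper":40},{"translation":[140,-4,0],"roll":-28,"gripper":40}]' >/dev/null
python3 -m creep '[{"translation":[0,0,0],"roll":-35,"gripper":40},{"translation":[0,0,0],"roll":-35,"gripper":40},{"translation":[0,0,0],"roll":-35,"gripper":40},{"translation":[0,0,0],"roll":-35,"gripper":40},{"translation":[0,0,0],"roll":-35,"gripper":40}]' >/dev/null
python3 -m creep '[{"translation":[0,0,0],"roll":-12.6,"gripper":40},{"translation":[0,0,0],"roll":-12.6,"gripper":40},{"translation":[0,0,0],"roll":-12.6,"gripper":40},{"translation":[0,0,0],"roll":-12.6,"gripper":40}]'
python3 bands.py wrist
```

```text
time: 31.75
position: [0.4684, 0.3801, 0.2765]
tool_rot: [0.118, 0.993, -0.001, -0.001]
ft_force: [-0.0, -0.6, -0.3]
grip_width: 0.0399
grip_force: 0.0
t31.75 pos [468.4 380.1 276.5] q [ 0.5   0.46  1.45  0.    1.23 -0.84] x [-0.972  0.235  0.001] y [ 0.235  0.972 -0.001] z [-0.002 -0.001 -1.   ] F [-0.  -0.6 -0.3] w 39.9 g 0.0
px [318, 142, 48, 130, 1139] brow [469.8 381.7] hollow 76.9 rms 1.3 | go tool xy [-0.9  1.8] roll -0.5 | chest [-572.8  -61.8]
```

```bash
python3 -m creep '[{"translation":[-1,2,40],"roll":0,"gripper":40},{"translation":[-1,2,80],"roll":0,"gripper":40},{"translation":[-1,2,120],"roll":0,"gripper":40},{"translation":[-1,2,160],"roll":0,"gripper":40},{"translation":[-1,2,200],"roll":0,"gripper":40}]' >/dev/null
python3 -m creep '[{"translation":[0,0,20],"roll":0,"gripper":40},{"translation":[0,0,42],"roll":0,"gripper":40},{"translation":[0,0,52],"roll":0,"gripper":40},{"translation":[0,0,52],"roll":0,"gripper":40},{"translation":[0,0,52],"roll":0,"gripper":40}]'
python3 -m creep '[{"translation":[0,0,0],"roll":0,"gripper":5},{"translation":[0,0,0],"roll":0,"gripper":5},{"translation":[0,0,0],"roll":0,"gripper":5},{"translation":[0,0,0],"roll":0,"gripper":5},{"translation":[0,0,0],"roll":0,"gripper":5}]'
python3 -m creep '[{"translation":[0,0,0],"roll":0,"gripper":5},{"translation":[0,0,-40],"roll":0,"gripper":5},{"translation":[0,0,-80],"roll":0,"gripper":5},{"translation":[0,0,-120],"roll":0,"gripper":5},{"translation":[0,0,-145],"roll":0,"gripper":5}]'
python3 -m creep '[{"translation":[-27,-139,0],"roll":0,"gripper":5},{"translation":[-27,-139,0],"roll":0,"gripper":5},{"translation":[-27,-139,0],"roll":0,"gripper":5},{"translation":[-27,-139,0],"roll":0,"gripper":5}]' >/dev/null
python3 -m creep '[{"translation":[-27,-139,0],"roll":0,"gripper":5},{"translation":[-27,-139,0],"roll":0,"gripper":5},{"translation":[-27,-139,0],"roll":0,"gripper":5},{"translation":[-27,-139,0],"roll":0,"gripper":5}]' >/dev/null
python3 -m creep '[{"translation":[-27,-139,0],"roll":0,"gripper":5},{"translation":[-27,-139,0],"roll":0,"gripper":5},{"translation":[-27,-139,0],"roll":0,"gripper":5},{"translation":[-27,-139,0],"roll":0,"gripper":5}]'
python3 -m creep '[{"translation":[-27,-139,0],"roll":28,"gripper":5},{"translation":[-27,-139,0],"roll":28,"gripper":5},{"translation":[-27,-139,0],"roll":28,"gripper":5},{"translation":[-27,-139,0],"roll":28,"gripper":5}]' >/dev/null
python3 -m creep '[{"translation":[0,0,0],"roll":35,"gripper":5},{"translation":[0,0,0],"roll":35,"gripper":5},{"translation":[0,0,0],"roll":35,"gripper":5},{"translation":[0,0,0],"roll":35,"gripper":5},{"translation":[0,0,0],"roll":35,"gripper":5}]' >/dev/null
python3 -m creep '[{"translation":[0,0,0],"roll":12.5,"gripper":5},{"translation":[0,0,0],"roll":12.5,"gripper":5},{"translation":[0,0,0],"roll":12.5,"gripper":5},{"translation":[0,0,0],"roll":12.5,"gripper":5}]'
python3 place.py 3 pics/p4.png
```

```text
time: 32.63
position: [0.4704, 0.3822, 0.0255]
tool_rot: [0.117, 0.993, -0.0, -0.0]
ft_force: [-0.1, 0.3, 0.6]
grip_width: 0.0402
grip_force: 0.0
time: 33.05
position: [0.4707, 0.3823, 0.0264]
tool_rot: [0.117, 0.993, 0.0, 0.001]
ft_force: [0.1, 0.1, 0.3]
grip_width: 0.0147
grip_force: 0.0
time: 33.47
position: [0.4714, 0.3828, 0.1741]
tool_rot: [0.117, 0.993, 0.001, 0.002]
ft_force: [1.5, 0.0, -0.4]
grip_width: 0.0137
grip_force: 25.0
time: 34.47
position: [0.4525, -0.0466, 0.1708]
tool_rot: [0.119, 0.993, -0.001, 0.001]
ft_force: [-0.9, 0.9, -0.5]
grip_width: 0.0139
grip_force: 25.0
time: 35.55
position: [0.4459, -0.1837, 0.1706]
tool_rot: [0.7, 0.714, -0.0, -0.0]
ft_force: [-0.5, 0.1, -0.3]
grip_width: 0.0136
grip_force: 25.0
t35.55 pos [ 445.9 -183.7  170.6] q [-0.62  0.45  1.86 -0.    0.84 -0.64] x [-0.021  1.     0.   ] y [ 1.     0.021 -0.   ] z [-0.  0. -1.] F [-0.5  0.1 -0.3] w 13.6 g 25.0
go tool [ -0.3  -1.9 143.6] roll 0.3
```

View pics/p4.png

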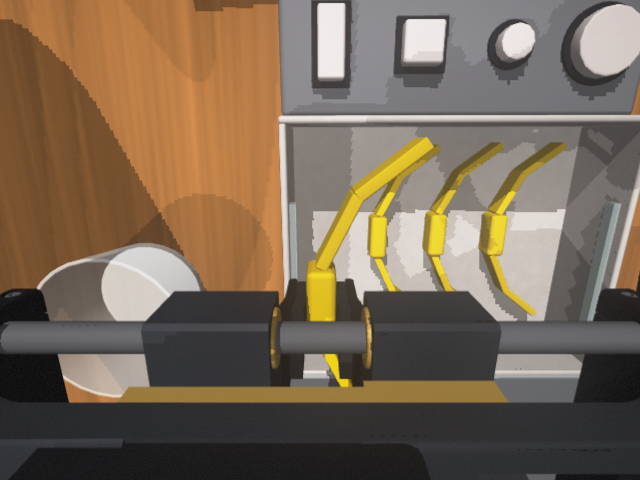

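Three bands lie parallel (brows at (378,236), (435,233), (495,233)). The near wall leaves little room for the finger, so I'll shift the last band 8 mm inward and open only a little.

```bash
python3 -m creep '[{"translation":[-2,8,40],"roll":0,"gripper":5},{"translation":[-2,8,80],"roll":0,"gripper":5},{"translation":[-2,8,80],"roll":0,"gripper":5},{"translation":[-2,8,110],"roll":0,"gripper":5},{"translation":[-2,8,126],"roll":0,"gripper":5}]' && python3 -m creep '[{"translation":[0,0,4],"roll":0,"gripper":5},{"translation":[0,0,8],"roll":0,"gripper":5},{"translation":[0,0,12],"roll":0,"gripper":5},{"translation":[0,0,12],"roll":0,"gripper":5}]' && python3 -m creep '[{"translation":[0,0,0],"roll":0,"gripper":24},{"translation":[0,0,0],"roll":0,"gripper":24},{"translation":[0,0,0],"roll":0,"gripper":24},{"translation":[0,0,0],"roll":0,"gripper":24},{"translation":[0,0,-10],"roll":0,"gripper":24}]' && python3 -m creep '[{"translation":[0,0,-30],"roll":0,"gripper":24},{"translation":[0,0,-70],"roll":0,"gripper":24},{"translation":[0,0,-110],"roll":0,"gripper":24},{"translation":[0,0,-150],"roll":0,"gripper":24},{"translation":[0,0,-180],"roll":0,"gripper":24}]'
python3 - <<'E'
from h import *
o,M=st()
# lid geometry hint from scene: knob & lid edge
im,m=cam("scene"); cv2.imwrite("pics/s5.png",im)
c=np.array([.541,-.190]); th=np.radians(-89.05)
def ch(x,y,z): return np.array([c[0]+x*np.cos(th)-y*np.sin(th),c[1]+x*np.sin(th)+y*np.cos(th),z])
ov=cv2.resize(im[60:310,90:390],(720,600),interpolation=cv2.INTER_CUBIC)
for a in(1.65,1.7,1.75,1.8):
    pts=[]
    for y in(-.125,.125):
        pts.append(proj(m,ch(.1-.2*np.cos(a),y,.07+.2*np.sin(a)))[0])
    p=((np.array(pts)-[90,60])*2.4).astype(int); print(a,p.tolist())
    cv2.line(ov,p[0].tolist(),p[1].tolist(),(0,0,255) if a<1.72 else (0,255,0),1)
cv2.imwrite("pics/s5c.png",ov)
E
```

```text
time: 36.02
position: [0.4538, -0.1854, 0.0439]
tool_rot: [0.7, 0.714, -0.0, -0.001]
ft_force: [-0.7, 0.2, -0.2]
grip_width: 0.0138
grip_force: 25.0
time: 36.35
position: [0.4546, -0.186, 0.0336]
tool_rot: [0.7, 0.714, 0.0, 0.001]
ft_force: [-0.4, 0.0, -0.3]
grip_width: 0.0132
grip_force: 25.0
time: 36.77
position: [0.4534, -0.1852, 0.042]
tool_rot: [0.701, 0.714, -0.0, -0.001]
ft_force: [0.1, -0.6, -0.0]
grip_width: 0.0239
grip_force: 0.0
time: 37.18
position: [0.4544, -0.1857, 0.2265]
tool_rot: [0.7, 0.714, 0.0, 0.002]
ft_force: [-0.1, -1.0, -0.8]
grip_width: 0.0241
grip_force: 0.0
t37.18 pos [ 454.4 -185.7  226.5] q [-0.62  0.37  1.78  0.    0.99 -0.63] x [-0.019  1.    -0.002] y [1.    0.019 0.003] z [ 0.003 -0.002 -1.   ] F [-0.1 -1.  -0.8] w 24.1 g 0.0
1.65 [[305, 102], [142, 211]]
1.7 [[298, 100], [135, 209]]
1.75 [[291, 99], [127, 207]]
1.8 [[284, 98], [120, 206]]
```

View pics/s5c.png

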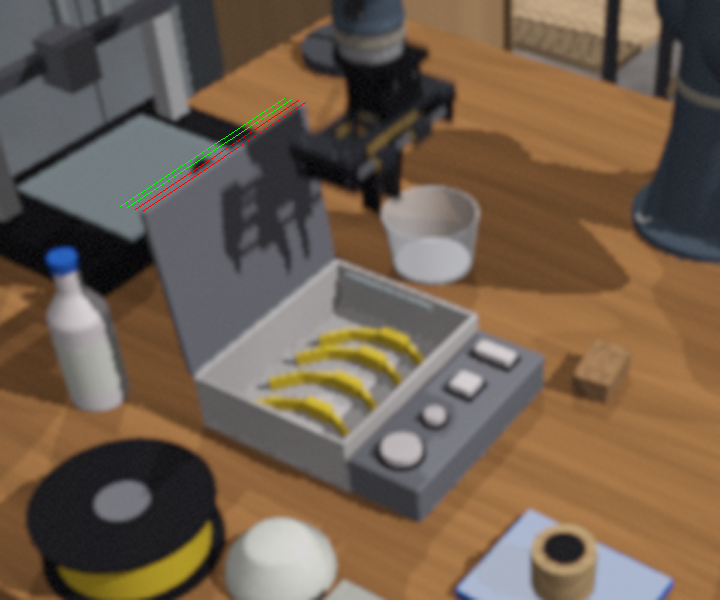

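All four yellow bands lie flat and separate in the chest (crop (340–370,340–420)), the roll stands on the pack (565,560), and the lid edge fits 1.65 rad. Next I go over the lid to its outer side, beside the knob, with closed fingers.

```bash
python3 -m creep '[{"translation":[0,0,-170],"roll":0.3,"gripper":0},{"translation":[0,0,-170],"roll":0.3,"gripper":0},{"translation":[0,0,-170],"roll":0.3,"gripper":0},{"translation":[0,0,-170],"roll":0.3,"gripper":0},{"translation":[0,0,-170],"roll":0.3,"gripper":0}]' && python3 -m creep '[{"translation":[-171,34,0],"roll":0,"gripper":0},{"translation":[-171,34,0],"roll":0,"gripper":0},{"translation":[-171,34,0],"roll":0,"gripper":0},{"translation":[-171,34,0],"roll":0,"gripper":0},{"translation":[-171,34,0],"roll":0,"gripper":0}]' && python3 -m creep '[{"translation":[0,0,40],"roll":0,"gripper":0},{"translation":[0,0,80],"roll":0,"gripper":0},{"translation":[0,0,120],"roll":0,"gripper":0},{"translation":[0,0,132],"roll":0,"gripper":0},{"translation":[0,0,132],"roll":0,"gripper":0}]'; python3 -c "
from h import *
st()
im,m=cam('top'); cv2.imwrite('pics/t6.png',cv2.resize(im[150:330,330:570],(800,600)))
for t in ('roll','bottle'): print(t,[(d['bbox'],d['p'], ray(m,[d['bbox'][0]+d['bbox'][2]/2,d['bbox'][1]+d['bbox'][3]/2],.06)*1e3) for d in viewer.recognise('top',t)[:1]])"
```

```text
time: 37.65
position: [0.4568, -0.1873, 0.4013]
tool_rot: [0.702, 0.712, 0.001, 0.008]
ft_force: [2.0, -1.1, -0.3]
grip_width: 0.0024
grip_force: 0.0
time: 38.07
position: [0.4906, -0.3623, 0.3916]
tool_rot: [0.704, 0.71, -0.001, 0.002]
ft_force: [0.4, 0.2, -0.5]
grip_width: 0.0004
grip_force: 0.0
time: 38.48
position: [0.4878, -0.3534, 0.2558]
tool_rot: [0.702, 0.712, 0.0, -0.006]
ft_force: [-0.8, 0.3, -0.1]
grip_width: 0.0002
grip_force: 0.0
t38.48 pos [ 487.8 -353.4  255.8] q [-0.81  0.49  1.47  0.    1.2  -0.83] x [-0.013  1.     0.008] y [ 1.     0.013 -0.007] z [-0.008  0.008 -1.   ] F [-0.8  0.3 -0.1] w 0.2 g 0.0
roll [([268.1, 181.2, 25.7, 28.7], 0.69, array([[661.49557874, 172.56757515,  60.        ]]))]
bottle [([476.4, 172.3, 38.1, 31.3], 0.63, array([[ 700.95876334, -434.43735865,   60.        ]]))]
```

View pics/t6.png

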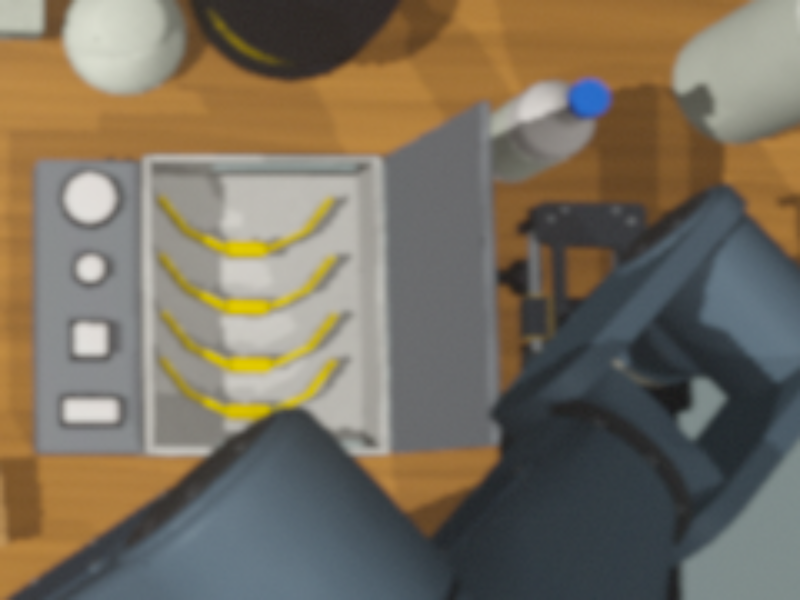

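All four bands are clearly separate, with brows at x≈245 px and y = 250, 305, 365 and 410. The gripper hangs on the outer side of the lid. I'll start pushing it.

```bash
python3 -m creep '[{"translation":[12,0,-3],"roll":0,"gripper":0},{"translation":[24,0,-3],"roll":0,"gripper":0},{"translation":[34,0,-3],"roll":0,"gripper":0},{"translation":[44,0,-3],"roll":0,"gripper":0},{"translation":[48,0,-3],"roll":0,"gripper":0}]' && python3 -m creep '[{"translation":[11,0,-2],"roll":0,"gripper":0},{"translation":[23,0,0],"roll":0,"gripper":0},{"translation":[35,0,2],"roll":0,"gripper":0},{"translation":[46,0,4],"roll":0,"gripper":0},{"translation":[46,0,4],"roll":0,"gripper":0}]'
```

```text
time: 39.05
position: [0.4902, -0.307, 0.265]
tool_rot: [0.702, 0.712, -0.0, 0.002]
ft_force: [-0.5, -3.3, 2.0]
grip_width: 0.0003
grip_force: 1.5
time: 39.47
position: [0.4885, -0.2587, 0.2588]
tool_rot: [0.702, 0.712, 0.001, -0.002]
ft_force: [-1.0, -0.5, 0.2]
grip_width: 0.0002
grip_force: 0.0
```

```bash
python3 -m creep '[{"translation":[10,0,3],"roll":0,"gripper":0},{"translation":[20,0,6],"roll":0,"gripper":0},{"translation":[30,0,10],"roll":0,"gripper":0},{"translation":[41,0,15],"roll":0,"gripper":0},{"translation":[41,0,15],"roll":0,"gripper":0}]' && python3 -m creep '[{"translation":[10,0,5],"roll":0,"gripper":0},{"translation":[19,0,11],"roll":0,"gripper":0},{"translation":[28,0,18],"roll":0,"gripper":0},{"translation":[38,0,26],"roll":0,"gripper":0},{"translation":[38,0,26],"roll":0,"gripper":0}]'; python3 -c "
from h import *
st()
im,m=cam('scene'); cv2.imwrite('pics/s7.png',cv2.resize(im[60:310,90:390],(720,600)))"
```

```text
time: 39.88
position: [0.4874, -0.2179, 0.243]
tool_rot: [0.702, 0.712, 0.0, -0.002]
ft_force: [-0.3, 0.1, -0.9]
grip_width: 0.0002
grip_force: 0.0
time: 40.3
position: [0.4866, -0.18, 0.2165]
tool_rot: [0.702, 0.712, 0.0, -0.003]
ft_force: [-0.4, -0.0, 0.3]
grip_width: 0.0006
grip_force: 0.0
t40.30 pos [ 486.6 -180.   216.5] q [-0.57  0.42  1.72  0.    1.   -0.59] x [-0.014  1.     0.004] y [ 1.     0.014 -0.004] z [-0.004  0.004 -1.   ] F [-0.4 -0.   0.3] w 0.6 g 0.0
```

View pics/s7.png

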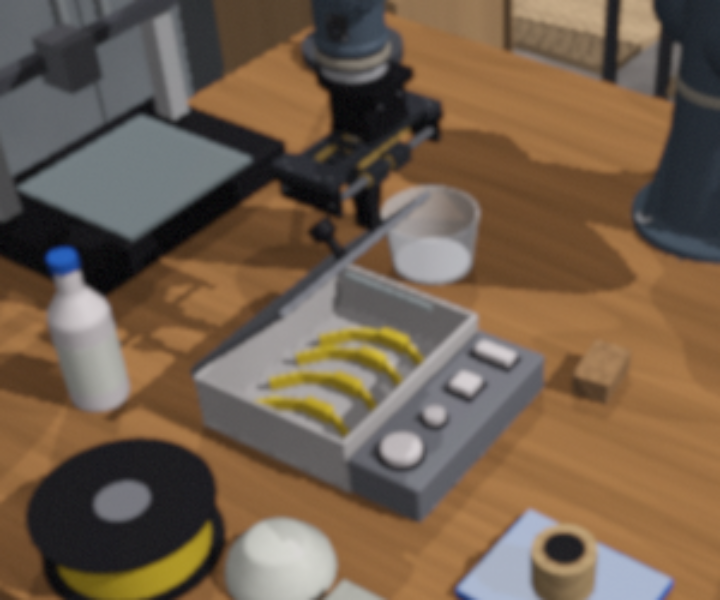

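The lid is about halfway down with the fingertip on it beside the knob (325,230). I'll carry on, slower towards the end.

```bash
python3 -m creep '[{"translation":[8,0,8],"roll":0,"gripper":0},{"translation":[15,0,16],"roll":0,"gripper":0},{"translation":[22,0,25],"roll":0,"gripper":0},{"translation":[29,0,35],"roll":0,"gripper":0},{"translation":[29,0,35],"roll":0,"gripper":0}]' && python3 -m creep '[{"translation":[4,0,6],"roll":0,"gripper":0},{"translation":[8,0,13],"roll":0,"gripper":0},{"translation":[11,0,20],"roll":0,"gripper":0},{"translation":[14,0,27],"roll":0,"gripper":0},{"translation":[14,0,27],"roll":0,"gripper":0}]' && python3 -m creep '[{"translation":[2,0,6],"roll":0,"gripper":0},{"translation":[4,0,12],"roll":0,"gripper":0},{"translation":[6,0,17],"roll":0,"gripper":0},{"translation":[8,0,23],"roll":0,"gripper":0},{"translation":[9,0,29],"roll":0,"gripper":0}]' && python3 -m creep '[{"translation":[1,0,4],"roll":0,"gripper":0},{"translation":[2,0,8],"roll":0,"gripper":0},{"translation":[2,0,12],"roll":0,"gripper":0},{"translation":[3,0,16],"roll":0,"gripper":0},{"translation":[3,0,19],"roll":0,"gripper":0}]' && python3 -m creep '[{"translation":[0,0,3],"roll":0,"gripper":0},{"translation":[0,0,5],"roll":0,"gripper":0},{"translation":[0,0,7],"roll":0,"gripper":0},{"translation":[0,0,9],"roll":0,"gripper":0},{"translation":[0,0,9],"roll":0,"gripper":0}]'
```

```text
time: 40.77
position: [0.4862, -0.1519, 0.1815]
tool_rot: [0.702, 0.712, -0.0, -0.003]
ft_force: [-0.8, 0.0, 0.1]
grip_width: 0.0006
grip_force: 0.0
time: 41.18
position: [0.4866, -0.1392, 0.1551]
tool_rot: [0.702, 0.712, -0.0, -0.001]
ft_force: [-0.4, 0.8, -0.3]
grip_width: 0.0005
grip_force: 0.0
time: 41.6
position: [0.4876, -0.1311, 0.1271]
tool_rot: [0.702, 0.712, 0.0, 0.0]
ft_force: [0.5, 0.3, 0.5]
grip_width: 0.0007
grip_force: 0.5
time: 42.02
position: [0.4872, -0.1279, 0.1081]
tool_rot: [0.702, 0.712, 0.0, -0.0]
ft_force: [0.3, 2.4, 0.9]
grip_width: 0.0002
grip_force: 0.5
time: 42.43
position: [0.4871, -0.1281, 0.0992]
tool_rot: [0.702, 0.712, -0.0, -0.0]
ft_force: [0.1, -1.0, -0.1]
grip_width: 0.0005
grip_force: 0.0
```

```bash
python3 -m creep '[{"translation":[0,0,1],"roll":0,"gripper":0},{"translation":[0,0,2],"roll":0,"gripper":0},{"translation":[0,0,3],"roll":0,"gripper":0},{"translation":[0,0,3],"roll":0,"gripper":0},{"translation":[0,0,3],"roll":0,"gripper":0}]' && python3 -m creep '[{"translation":[0,0,1],"roll":0,"gripper":0},{"translation":[0,0,2],"roll":0,"gripper":0},{"translation":[0,0,2],"roll":0,"gripper":0}]'
```

```text
time: 42.85
position: [0.4873, -0.1282, 0.0978]
tool_rot: [0.702, 0.712, 0.0, 0.0]
ft_force: [-2.6, 1.5, 10.2]
grip_width: 0.0007
grip_force: 5.4
time: 43.1
position: [0.4873, -0.1282, 0.0976]
tool_rot: [0.702, 0.712, 0.0, 0.001]
ft_force: [-5.4, 1.3, 26.4]
grip_width: 0.0005
grip_force: 13.2
```

The force builds up against a hard stop at the expected height (tips at 78.6 mm, lid top 78), so the lid is shut. Now the square key.

```bash
python3 -m creep '[{"translation":[0,0,-30],"roll":0,"gripper":0},{"translation":[0,0,-45],"roll":0,"gripper":0},{"translation":[40,11,-45],"roll":0,"gripper":0},{"translation":[82,22.5,-45],"roll":0,"gripper":0},{"translation":[82,22.5,-45],"roll":0,"gripper":0}]' && python3 -m creep '[{"translation":[0,0,0],"roll":0,"gripper":0},{"translation":[0,0,20],"roll":0,"gripper":0},{"translation":[0,0,40],"roll":0,"gripper":0},{"translation":[0,0,45],"roll":0,"gripper":0},{"translation":[0,0,45],"roll":0,"gripper":0}]'; python3 -c "
from h import *
st()"
```

```text
time: 43.52
position: [0.5094, -0.0409, 0.1402]
tool_rot: [0.701, 0.713, 0.001, -0.0]
ft_force: [-0.4, -0.5, 0.3]
grip_width: 0.0
grip_force: 0.0
time: 43.93
position: [0.5074, -0.0466, 0.0931]
tool_rot: [0.703, 0.711, -0.001, -0.002]
ft_force: [-0.2, -0.0, 0.2]
grip_width: 0.0006
grip_force: 0.0
t43.93 pos [507.4 -46.6  93.1] q [-0.31  0.61  1.84 -0.    0.69 -0.32] x [-0.012  1.     0.001] y [ 1.     0.012 -0.004] z [-0.004  0.001 -1.   ] F [-0.2 -0.   0.2] w 0.6 g 0.0
```

```bash
python3 -m creep '[{"translation":[0,0,6],"roll":0,"gripper":0},{"translation":[0,0,11],"roll":0,"gripper":0},{"translation":[0,0,14],"roll":0,"gripper":0},{"translation":[0,0,17],"roll":0,"gripper":0},{"translation":[0,0,17],"roll":0,"gripper":0}]' && python3 -m creep '[{"translation":[0,0,1],"roll":0,"gripper":0},{"translation":[0,0,2],"roll":0,"gripper":0},{"translation":[0,0,2],"roll":0,"gripper":0}]'
```

```text
time: 44.35
position: [0.5091, -0.0464, 0.0777]
tool_rot: [0.702, 0.712, -0.0, 0.001]
ft_force: [-0.2, -2.2, 3.7]
grip_width: 0.0005
grip_force: 1.7
time: 44.6
position: [0.5091, -0.0463, 0.0759]
tool_rot: [0.702, 0.712, 0.0, 0.001]
ft_force: [-1.3, -3.1, 4.2]
grip_width: 0.0006
grip_force: 2.2
```

```bash
python3 -m creep '[{"translation":[0,0,1],"roll":0,"gripper":0},{"translation":[0,0,2],"roll":0,"gripper":0},{"translation":[0,0,2],"roll":0,"gripper":0},{"translation":[0,0,2],"roll":0,"gripper":0}]' && python3 -m creep '[{"translation":[0,0,-20],"roll":0,"gripper":0},{"translation":[0,0,-25],"roll":0,"gripper":0},{"translation":[0,-30,-25],"roll":0,"gripper":0},{"translation":[0,-59,-25],"roll":0,"gripper":0},{"translation":[0,-59,-25],"roll":0,"gripper":0}]' && python3 -m creep '[{"translation":[0,0,0],"roll":0,"gripper":0},{"translation":[0,0,8],"roll":0,"gripper":0},{"translation":[0,0,15],"roll":0,"gripper":0},{"translation":[0,0,19],"roll":0,"gripper":0},{"translation":[0,0,22],"roll":0,"gripper":0}]' && python3 -m creep '[{"translation":[0,0,1],"roll":0,"gripper":0},{"translation":[0,0,3],"roll":0,"gripper":0},{"translation":[0,0,3],"roll":0,"gripper":0},{"translation":[0,0,3],"roll":0,"gripper":0}]'
```

```text
time: 44.93
position: [0.5091, -0.0462, 0.0752]
tool_rot: [0.702, 0.712, 0.0, 0.001]
ft_force: [-3.2, -3.8, 14.8]
grip_width: 0.0006
grip_force: 7.9
time: 45.35
position: [0.4417, -0.0439, 0.0977]
tool_rot: [0.703, 0.712, -0.002, -0.006]
ft_force: [-0.8, -0.1, 0.3]
grip_width: 0.0003
grip_force: 0.0
time: 45.77
position: [0.4513, -0.047, 0.0758]
tool_rot: [0.702, 0.712, 0.0, 0.001]
ft_force: [1.1, -0.4, 4.6]
grip_width: 0.0004
grip_force: 2.3
time: 46.1
position: [0.4513, -0.047, 0.0751]
tool_rot: [0.702, 0.712, 0.001, 0.002]
ft_force: [-0.7, 0.3, 20.0]
grip_width: 0.0003
grip_force: 9.7
```

```bash
python3 -m creep '[{"translation":[0,0,-20],"roll":0,"gripper":0},{"translation":[0,0,-28],"roll":0,"gripper":0},{"translation":[1,40,-28],"roll":0,"gripper":0},{"translation":[1,80,-28],"roll":0,"gripper":0},{"translation":[1,117,-28],"roll":0,"gripper":0}]' && python3 -m creep '[{"translation":[0,0,0],"roll":0,"gripper":0},{"translation":[0,0,0],"roll":0,"gripper":0},{"translation":[0,0,12],"roll":0,"gripper":0},{"translation":[0,0,19],"roll":0,"gripper":0},{"translation":[0,0,23],"roll":0,"gripper":0}]' && python3 -m creep '[{"translation":[0,0,2],"roll":0,"gripper":0},{"translation":[0,0,4],"roll":0,"gripper":0},{"translation":[0,0,4],"roll":0,"gripper":0},{"translation":[0,0,4],"roll":0,"gripper":0}]'
```

```text
time: 46.52
position: [0.5683, -0.044, 0.1017]
tool_rot: [0.702, 0.712, 0.0, 0.0]
ft_force: [0.7, -0.0, -0.2]
grip_width: 0.0004
grip_force: 0.0
time: 46.93
position: [0.5644, -0.0436, 0.0773]
tool_rot: [0.703, 0.712, -0.001, -0.002]
ft_force: [-2.0, 1.9, 3.8]
grip_width: 0.0008
grip_force: 1.9
time: 47.27
position: [0.5644, -0.0436, 0.0754]
tool_rot: [0.702, 0.712, -0.001, -0.002]
ft_force: [-5.6, 1.1, 8.8]
grip_width: 0.0002
grip_force: 4.3
```

```bash
python3 -m creep '[{"translation":[0,0,1],"roll":0,"gripper":0},{"translation":[0,0,1],"roll":0,"gripper":0},{"translation":[0,0,-20],"roll":0,"gripper":0},{"translation":[0,0,-28],"roll":0,"gripper":0},{"translation":[0,0,-28],"roll":0,"gripper":0}]' && python3 -m creep '[{"translation":[1,30,0],"roll":0,"gripper":0},{"translation":[1,61,0],"roll":0,"gripper":0},{"translation":[1,61,0],"roll":0,"gripper":0},{"translation":[1,61,10],"roll":0,"gripper":0},{"translation":[1,61,18],"roll":0,"gripper":0}]' && python3 -m creep '[{"translation":[0,0,3],"roll":0,"gripper":0},{"translation":[0,0,6],"roll":0,"gripper":0},{"translation":[0,0,8],"roll":0,"gripper":0},{"translation":[0,0,9],"roll":0,"gripper":0},{"translation":[0,0,9],"roll":0,"gripper":0}]' && python3 -m creep '[{"translation":[0,0,1],"roll":0,"gripper":0},{"translation":[0,0,2],"roll":0,"gripper":0},{"translation":[0,0,2],"roll":0,"gripper":0}]'
```

```text
time: 47.68
position: [0.5681, -0.0446, 0.1045]
tool_rot: [0.702, 0.712, 0.001, 0.002]
ft_force: [0.3, -0.9, 0.1]
grip_width: 0.0004
grip_force: 0.0
time: 48.1
position: [0.6265, -0.0421, 0.083]
tool_rot: [0.702, 0.712, -0.001, -0.001]
ft_force: [-0.9, -0.2, 0.1]
grip_width: -0.0
grip_force: 0.0
time: 48.52
position: [0.6257, -0.0419, 0.0756]
tool_rot: [0.702, 0.712, -0.001, -0.002]
ft_force: [-2.5, 0.3, 4.2]
grip_width: 0.0006
grip_force: 2.3
time: 48.77
position: [0.626, -0.042, 0.0753]
tool_rot: [0.702, 0.712, -0.001, -0.001]
ft_force: [-5.6, 0.9, 13.2]
grip_width: 0.0004
grip_force: 6.4
```

```bash
python3 -m creep '[{"translation":[0,0,0],"roll":0,"gripper":0},{"translation":[0,0,-30],"roll":0,"gripper":0},{"translation":[0,0,-70],"roll":0,"gripper":0},{"translation":[0,0,-110],"roll":0,"gripper":0},{"translation":[0,0,-150],"roll":0,"gripper":0}]' && python3 -m creep '[{"translation":[0,0,-100],"roll":0,"gripper":0},{"translation":[0,0,-100],"roll":0,"gripper":0},{"translation":[0,0,-100],"roll":0,"gripper":0},{"translation":[0,0,-100],"roll":0,"gripper":0},{"translation":[0,0,-100],"roll":0,"gripper":0}]'; python3 -c "
from h import *
st()
im,m=cam('scene'); cv2.imwrite('pics/s8.png',cv2.resize(im[100:340,90:410],(800,600)))
im,m=cam('top')
for t in ('roll',): print(t,[(d['bbox'],d['p'], ray(m,[d['bbox'][0]+d['bbox'][2]/2,d['bbox'][1]+d['bbox'][3]/2],.06)*1e3) for d in viewer.recognise('top',t)[:2]])"
```

```text
time: 49.18
position: [0.6271, -0.0423, 0.2247]
tool_rot: [0.702, 0.712, -0.0, -0.0]
ft_force: [1.4, 0.1, 0.2]
grip_width: 0.0005
grip_force: 0.0
time: 49.6
position: [0.6278, -0.0424, 0.3246]
tool_rot: [0.702, 0.712, 0.001, 0.001]
ft_force: [0.1, 0.8, -0.3]
grip_width: 0.0008
grip_force: 0.0
t49.60 pos [627.8 -42.4 324.6] q [-0.24  0.45  1.32 -0.    1.36 -0.26] x [-0.013  1.    -0.001] y [1.    0.013 0.003] z [ 0.003 -0.001 -1.   ] F [ 0.1  0.8 -0.3] w 0.8 g 0.0
roll [([270.8, 184.3, 22.5, 27.4], 0.75, array([[654.5788957 , 169.24492009,  60.        ]]))]
```

View pics/s8.png

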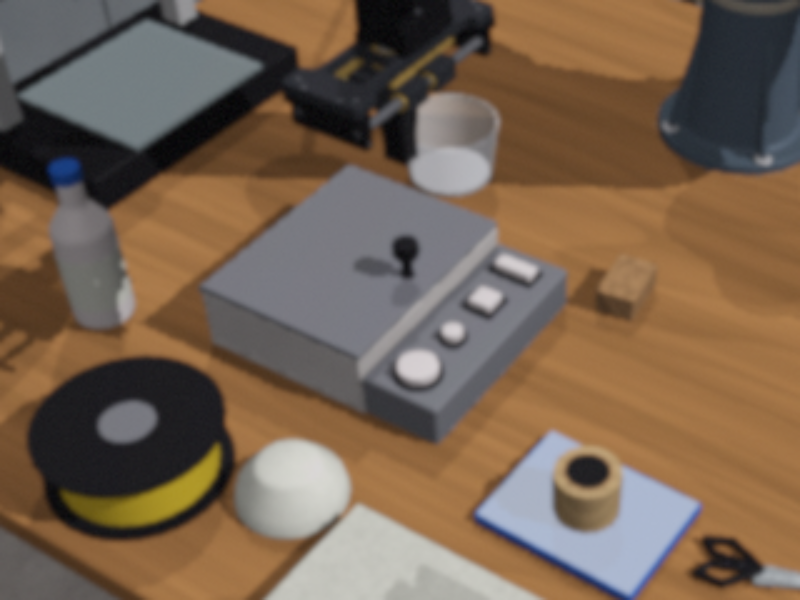

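The lid lies shut (knob at (405,250)), the keys are out, the roll is on the pack (587,490), and the arm is clear. Handing in.

```bash
python3 -c "
from rig import hand_in
print(hand_in())"
```

```text
the job is handed in; nothing more can be done
None
```

I handed the job in: the roll is on the pack, all four yellow headbands were flat and separate in the chest before I closed it, the lid was lowered slowly and is shut, and the keys were pressed fully in order; no verdict came back.

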